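Close the lapping-disc case

ROBOT

A 6-joint arm with a two-finger parallel gripper is mounted at the origin on a cart in front of the work surface, level with it; the furniture and walls round the work are solid. World frame = base frame: x ahead of the robot, y to its left, z up, the work surface at z = 0. Lengths are in m, angles in rad, forces in N, time in s.
With the tool pointing down it reaches from about 0.35 to 0.875 m from the base axis. Payload 15.5 kg.
Tool frame: the origin (TCP) lies midway between the tips of the shut fingers; the grasp point (between the pads) lies manip.hold_point_z behind it (manip.hold_point_z is the distance from the TCP to the grasp point, in m); y points along the fingers, x is the direction in which the jaws open and shut, and the axes are right-handed (so a half turn about y gives the same grasp; the last joint's range is limited). The gripper opens to 85 mm and grips with 20 to 120 N. Pads are 22 mm wide; open, the fingers measure 114 mm over their backs; the gripper's body (76 mm by 85 mm) begins 54 mm behind the grasp point. The pads swing forward as they close: fully open they stand 13 mm farther back than shut.
Start: joints at [-1.403, 0.494, 1.345, -0, 1.302, -0.096], TCP at [0.163, -0.603, 0.198] pointing down, gripper open.
Joint ranges: [-2.91, 2.91], [-0.82, 2.16], [0.22, 2.67], [-1.22, 4.37], [0.12, 2.79], [-3.08, 3.08]. Speed limits (rad/s): [1.89, 1.89, 2.57, 3.01, 3.01, 3.01].

INTERFACE

Orientations are given as a 3x3 rotation matrix whose columns are the frame's x, y, z axes.
In Python, from rig import manip gives the robot as it stands. The module is installed in compiled form; this text tells all that it offers.
- The arm moves only by the tool drive_tool, never from a script. Its argument "steps" is a list of rows, each an object of numbers: "claw": the closure, from 0 (fully open) to 1 (shut); "tx", "ty", "tz": the shift along the world's x, y, z in m; "ax", "ay", "az": the turn, a rotation vector about the world's x, y, z in degrees. A call has 1 to 5 rows; each row shifts and turns the commanded pose from where the row before left it; what a row does not reach is not made up. A row lasts 1/10 s, in which the tool goes at most 50 mm and 8.59 degrees, less where a joint would pass 70% of its speed; a pose out of reach is approached as far as the arm can. A call with a gripper value outside its range is refused whole. The fingers move at their own pace and stop on an object; "grip_force" is the grip in N (left out, the last holds). Time passes only in rows, so rows that do not move let the fingers close. It gives the time, the measured TCP pose, the force and the opening at its end, in the units of the state.
- manip.sense(): the state, without advancing time (a new reading comes with each control period).
- manip.snapshot(name): name is "scene" or "side" or "wrist"; returns a dict with "image" (420x560x3 uint8, red, green, blue), "range_z" (420x560 float32, m along the optical axis (not along the pixel's ray), 0 where there is no reading), "fx", "fy", "cx", "cy" (pixels), "pose" (4x4, takes a point from camera to world coordinates). Camera axes: x right, y up, looking along -z (the intrinsics and any distortion apply to the point x, -y, -z); pixel columns grow to the right and rows downward; lengths in m; the calibration is good to about 2 mm. A picture is of the moment at which its call begins.
- manip.hand_in(): hands the job in, once; it reports no verdict.
The state is a dict: "time_s": time; "joint_positions": joint angles; "joint_velocities": joint speeds; "joint_torque": joint torques, N m; "eef_pos": TCP position; "ee_rot": TCP orientation; "force": force on the tool from outside, world axes, zero at the start; "moment": the same for the moment, N m; "width": opening from 0.0 (shut) to 1.0 (fully open).
Only numpy, scipy, OpenCV 4.12 (cv2) and the standard library are available. Lean on these libraries where they do the work, as an engineer would, in place of code of your own. Each camera call takes 0.05 s, during which the arm holds its last target.

TASK

Put the white lid on the grey lapping-disc case so that it sits fully home, then snap all four orange clips down over its rim. Do the clips in opposite-corner order, so that the seal is drawn down evenly: first one clip, then the one diagonally across from it, and only then the other two. Do not push aside or knock over the other things on the table.

Things in the scene. Friction and masses are not known exactly. Their poses are not given: they have to be found in the camera images.
- case: Grey open-topped storage case with a copper lapping disc in it, fixed to the table: 180 mm along its x, 150 mm along its y, 56 mm high, walls 8 mm, opening 164 x 134 mm. Origin under its centre on the table, z up, x roughly away from the robot, y roughly to the robot's left. Four orange clips are hinged to its two long sides (the ones facing its +y and -y), near the corners.
- seat (a point): Point fixed to the case on its centre line, 50 mm above the table: point lid_under comes to lie here when the lid is fully home (plug inside the walls, plate resting on the wall tops). Axes as the case's. The case's hinge ears and steel detent rollers stick out to 113 mm from its centre line along y beside each clip, up to 63 mm above the table.
- lid_handle (a point): Centre of the black bar handle of the loose white lid. The bar is 90 mm along the lid's x, 14 mm wide along y and 14 mm high, with 17 mm of free space beneath it between two posts; the middle is 36 mm above the lid's underside. Axes as the lid's; lid mass about 0.3 kg.
- lid_under (a point): Centre of the lid's lowest face. Lid: dark plug 154 x 124 mm, 6 mm deep, that drops into the case's opening with 5 mm play all round; above it a white plate 176 (x) x 146 (y) mm, 6 mm thick, with a raised rim 10 mm wide and 4 mm high at its edge. It starts flat on the table on its plug. It fits either way round (half turn).
- clip_near_left (a joint): Orange clip at the case's -x, +y corner: 26 mm wide, reaching 50 mm from its hinge, whose axis lies along the case's x at case point (-58, +83, 61.5) mm. 0 = shut: level, reaching inward over the lid's rim; pi/2 = upright; more = leaning outward (to 2.0). Above 0.6 it stays where it is left; from 0.5 to 0.25 a sprung detent resists (5 to 13 N at the pad); pressed below 0.2, with the lid home, it snaps shut. It cannot shut on a lid that is not home.
- clip_near_left_pad (a point): Middle of the ribbed thumb pad (26 x 22 mm) on clip_near_left: its outer face while open, its top when shut. 40 mm from the hinge along the clip and 13 mm off the plane through the hinge; 74.5 mm above the table when shut.
- clip_near_right (a joint): Orange clip at the case's -x, -y corner: 26 mm wide, reaching 50 mm from its hinge, whose axis lies along the case's x at case point (-58, -83, 61.5) mm. 0 = shut: level, reaching inward over the lid's rim; pi/2 = upright; more = leaning outward (to 2.0). Above 0.6 it stays where it is left; from 0.5 to 0.25 a sprung detent resists (5 to 13 N at the pad); pressed below 0.2, with the lid home, it snaps shut. It cannot shut on a lid that is not home.
- clip_near_right_pad (a point): Middle of the ribbed thumb pad (26 x 22 mm) on clip_near_right: its outer face while open, its top when shut. 40 mm from the hinge along the clip and 13 mm off the plane through the hinge; 74.5 mm above the table when shut.
- clip_far_left (a joint): Orange clip at the case's +x, +y corner: 26 mm wide, reaching 50 mm from its hinge, whose axis lies along the case's x at case point (+58, +83, 61.5) mm. 0 = shut: level, reaching inward over the lid's rim; pi/2 = upright; more = leaning outward (to 2.0). Above 0.6 it stays where it is left; from 0.5 to 0.25 a sprung detent resists (5 to 13 N at the pad); pressed below 0.2, with the lid home, it snaps shut. It cannot shut on a lid that is not home.
- clip_far_left_pad (a point): Middle of the ribbed thumb pad (26 x 22 mm) on clip_far_left: its outer face while open, its top when shut. 40 mm from the hinge along the clip and 13 mm off the plane through the hinge; 74.5 mm above the table when shut.
- clip_far_right (a joint): Orange clip at the case's +x, -y corner: 26 mm wide, reaching 50 mm from its hinge, whose axis lies along the case's x at case point (+58, -83, 61.5) mm. 0 = shut: level, reaching inward over the lid's rim; pi/2 = upright; more = leaning outward (to 2.0). Above 0.6 it stays where it is left; from 0.5 to 0.25 a sprung detent resists (5 to 13 N at the pad); pressed below 0.2, with the lid home, it snaps shut. It cannot shut on a lid that is not home.
- clip_far_right_pad (a point): Middle of the ribbed thumb pad (26 x 22 mm) on clip_far_right: its outer face while open, its top when shut. 40 mm from the hinge along the clip and 13 mm off the plane through the hinge; 74.5 mm above the table when shut.
- mug: White mug, 92 x 127 x 95 mm high; bystander. Origin at the centre of its underside.
- dowel_stand: Wooden peg stand, 45 x 70 x 116 mm high; bystander. Origin at the centre of its underside.
- spirit_lamp: Purple-bowled spirit lamp, 62 x 62 x 74 mm high; bystander. Origin at the centre of its underside.
- screwdriver: Small red-handled screwdriver lying flat, 161 mm long, 21 mm high; bystander. Origin at the centre of its underside.
- gem_scale: Black pocket scale, 121 x 72 x 19 mm; bystander. Origin at the centre of its underside.

How it is judged:
On the way, in this order (a step that is already met when the one before it is completed fails the run):
1. the lid sits fully home on the case while all clips are still open (horizontal distance between lid_under and seat below 0.009 m and z of lid_under in the frame of seat between -0.004 and 0.003 m and angle between the x axis of case and the x axis of lid_under, either way round below 0.12 rad and angle between lid_under's own z axis and vertical below 0.05 rad and value of joint each of clip_near_left, clip_near_right, clip_far_left, clip_far_right above 0.5 rad), for 0.2 s.
2. two diagonally opposite clips are snapped shut while the other two are open, lid home (((value of joint each of clip_near_left, clip_far_right below 0.12 rad and value of joint each of clip_near_right, clip_far_left above 0.5 rad and horizontal distance between lid_under and seat below 0.009 m and z of lid_under in the frame of seat between -0.004 and 0.003 m and angle between the x axis of case and the x axis of lid_under, either way round below 0.12 rad and angle between lid_under's own z axis and vertical below 0.05 rad) or (value of joint each of clip_near_right, clip_far_left below 0.12 rad and value of joint each of clip_near_left, clip_far_right above 0.5 rad and horizontal distance between lid_under and seat below 0.009 m and z of lid_under in the frame of seat between -0.004 and 0.003 m and angle between the x axis of case and the x axis of lid_under, either way round below 0.12 rad and angle between lid_under's own z axis and vertical below 0.05 rad))), for 0.2 s.
At the end, for the whole second after the job is handed in: All four clips are shut (joint below 0.12 rad) and still, and the lid is home: its underside centre within 9 mm of the seat horizontally and 3 mm above / 4 mm below in height, square to the case within 0.12 rad and level within 0.05 rad (value of joint each of clip_near_left, clip_near_right, clip_far_left, clip_far_right below 0.12 rad and horizontal distance between lid_under and seat below 0.009 m and z of lid_under in the frame of seat between -0.004 and 0.003 m and angle between the x axis of case and the x axis of lid_under, either way round below 0.12 rad and angle between lid_under's own z axis and vertical below 0.05 rad and velocity of joint each of clip_near_left, clip_near_right, clip_far_left, clip_far_right below 0.1 rad/s); the robot touches nothing.
It fails at once if two clips on the same side or end are shut while the other two are not ((value of joint each of clip_near_left, clip_near_right below 0.12 rad and not (value of joint clip_far_left below 0.12 rad) and not (value of joint clip_far_right below 0.12 rad)) or (value of joint each of clip_far_left, clip_far_right below 0.12 rad and not (value of joint clip_near_left below 0.12 rad) and not (value of joint clip_near_right below 0.12 rad)) or (value of joint each of clip_near_left, clip_far_left below 0.12 rad and not (value of joint clip_near_right below 0.12 rad) and not (value of joint clip_far_right below 0.12 rad)) or (value of joint each of clip_near_right, clip_far_right below 0.12 rad and not (value of joint clip_near_left below 0.12 rad) and not (value of joint clip_far_left below 0.12 rad))).
It fails at once if a bystander is shifted by more than 25 mm (distance of any of mug, dowel_stand, spirit_lamp, screwdriver, gem_scale from where it was at the start of the episode above 0.025 m).
It fails at once if a bystander is tipped over (angle between any of mug, dowel_stand, spirit_lamp, gem_scale's own z axis and vertical above 0.5 rad).
It also fails if it takes over 64 s, if anything falls off the work surface, if the arm or the gripper's body presses on something with over 40 N, if the wrist force passes 120 N, or if a joint passes its speed limit or range.

## Working session

There is one attempt and no reset: what is moved stays moved. The work goes in short steps, Python scripts to look and compute and a tool call to move; the robot and the scene stay as the last step left them, time stands still between calls to the robot, and variables do not carry over. Pictures are saved under pics/ and viewed, and the job is handed in when it is done.

Besides the shell and the picture viewer there is one more tool, called after "Request:" by a JSON object that holds its "method" and its "body", one argument or row to a line. drive_tool: Moves the arm, as the interface text tells. Its arguments: {"type":"object","properties":{"steps":{"type":"array","items":{"type":"object","properties":{"claw":{"type":"number"},"tx":{"type":"number"},"ty":{"type":"number"},"tz":{"type":"number"},"ax":{"type":"number"},"ay":{"type":"number"},"az":{"type":"number"}}}},"grip_force":{"type":"number"}},"required":["steps"]}

```bash
mkdir -p pics; ls; cat > h.py <<'E'
import numpy as np, cv2
from rig import manip
def snap(n,f):
    s=manip.snapshot(n); cv2.imwrite('pics/'+f+'.png',cv2.cvtColor(s['image'],cv2.COLOR_RGB2BGR)); np.savez('pics/'+f+'.npz',**s); return s
def pts(s):
    z=s['range_z']; v,u=np.mgrid[0:420,0:560]
    P=np.stack([(u-s['cx'])/s['fx']*z,-(v-s['cy'])/s['fy']*z,-z,np.ones_like(z)],-1)
    W=P@np.array(s['pose']).T; W=W[...,:3]; W[z==0]=np.nan; return W
E
python3 - <<'E'
from h import *
st=manip.sense(); print({k:np.round(v,3).tolist() for k,v in st.items()}, manip.hold_point_z)
for n in ['scene','side','wrist']:
    s=snap(n,n+'0'); print(n,s['fx'],s['cx'],s['cy'],np.round(s['pose'],3).tolist(), [k for k in s])
E
```

```text
pics
{'time_s': 0.0, 'joint_positions': [-1.403, 0.494, 1.346, 0.0, 1.303, -0.096], 'joint_velocities': [-0.001, -0.002, 0.001, -0.0, 0.001, -0.0], 'joint_torque': [0.003, -88.214, -38.387, -0.0, 0.01, 0.0], 'eef_pos': [0.163, -0.603, 0.197], 'ee_rot': [[0.261, -0.0, 0.965], [-0.965, 0.001, 0.261], [-0.001, -1.0, 0.0]], 'force': [-0.434, 0.602, -0.213], 'moment': [-0.004, 0.039, 0.018], 'width': 0.998} 0.0187
scene 520.245786351914 276.41210105626993 209.97596493239732 [[0.884, 0.363, -0.296, 0.176], [-0.468, 0.697, -0.543, -0.699], [0.009, 0.618, 0.786, 1.072], [0.0, 0.0, 0.0, 1.0]] ['image', 'range_z', 'fx', 'fy', 'cx', 'cy', 'pose']
side 516.9009097218899 273.85534049336337 210.5459408803293 [[-0.404, 0.618, -0.674, -0.459], [-0.914, -0.29, 0.282, 0.419], [-0.021, 0.73, 0.683, 1.099], [0.0, 0.0, 0.0, 1.0]] ['image', 'range_z', 'fx', 'fy', 'cx', 'cy', 'pose']
wrist 320.0385731692127 283.35338508512734 209.37579248145587 [[0.259, 0.925, 0.279, 0.233], [-0.966, 0.249, 0.073, -0.584], [-0.002, -0.288, 0.958, 0.374], [0.0, 0.0, 0.0, 1.0]] ['image', 'range_z', 'fx', 'fy', 'cx', 'cy', 'pose']
```

View pics/scene0.png

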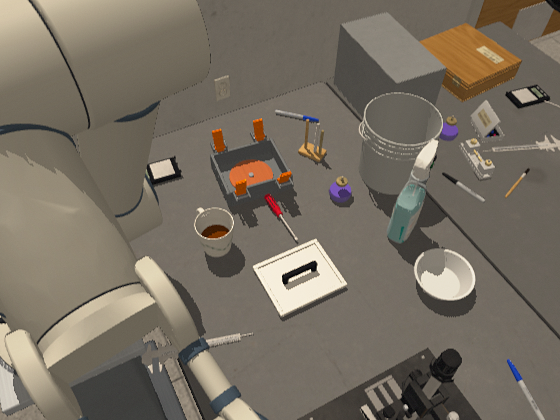

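View pics/side0.png

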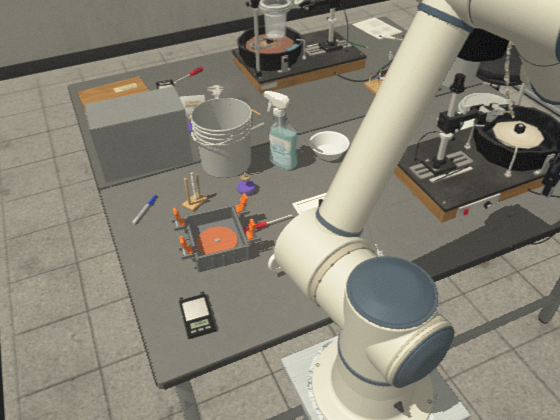

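View pics/wrist0.png

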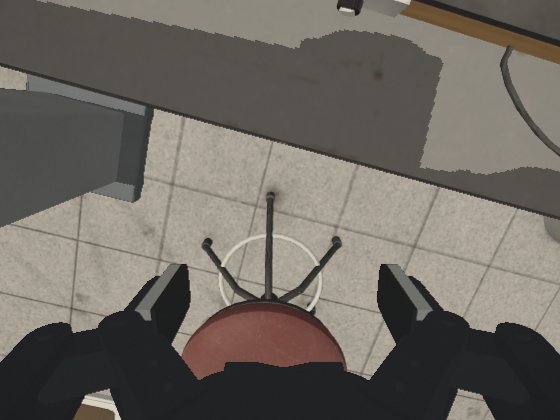

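The scene view shows the lid at (300,277), the case at (250,168) with its clips up, the mug at (215,230), the screwdriver at (282,218), the lamp at (341,190) and the pegs at (313,152). Next I measure these.

```bash
cat > m0.py <<'E'
from h import *
s=np.load('pics/scene0.npz'); W=pts(s); im=s['image'].astype(int); z=W[...,2]
U,V=np.meshgrid(np.arange(560),np.arange(420))
def box(u0,u1,v0,v1): return (U>=u0)&(U<=u1)&(V>=v0)&(V<=v1)
# lid
m=box(245,355,235,325)&(z>0.006)&(z<0.07)
mw=m&(im.min(-1)>120)
P=W[mw]; r=cv2.minAreaRect((P[:,:2]*1000).astype(np.float32)); print('lid white',r,np.percentile(P[:,2],[5,50,95]))
mh=box(275,325,255,295)&(z>0.025)&(im.max(-1)<90)
P=W[mh]; r=cv2.minAreaRect((P[:,:2]*1000).astype(np.float32)); print('handle',r,np.percentile(P[:,2],[5,50,95]),len(P))
# case walls
m=box(200,300,125,210)&(z>0.050)&(z<0.060)&(im.max(-1)-im.min(-1)<25)
P=W[m]; r=cv2.minAreaRect((P[:,:2]*1000).astype(np.float32)); print('case',r,len(P),np.median(P[:,2]))
cv2.imwrite('pics/casemask.png',(m*255).astype(np.uint8))
mo=(im[...,0]>180)&(im[...,1]<130)&(im[...,2]<70)&(z>0.045)&box(200,300,110,210)
n,l,st,c=cv2.connectedComponentsWithStats(mo.astype(np.uint8))
for i in range(1,n):
    if st[i,4]>30: P=W[l==i]; print('clip',c[i],st[i,4],np.round(P.min(0),3),np.round(P.max(0),3),np.round(np.median(P,0),3))
def obj(nm,b,zmin,cond=None):
    m=box(*b)&(z>zmin)
    if cond is not None:m&=cond
    P=W[m]; print(nm,np.round(np.percentile(P,2,axis=0),3),np.round(np.percentile(P,98,axis=0),3))
obj('mug',(193,237,205,258),.02); obj('screw',(262,300,193,245),.004)
obj('lamp',(326,356,173,206),.015); obj('dowel',(298,328,118,164),.015); obj('scale',(145,182,152,185),.008); obj('bucket',(358,442,95,192),.03);obj('spray',(386,440,140,245),.03)
print('table z',np.nanmedian(z[box(330,380,220,260)]))
E
python3 m0.py
```

```text
lid white ((530.04345703125, -148.3688201904297), (177.3029327392578, 182.9072265625), 0.13647545874118805) [0.00963549 0.01358156 0.01859239]
handle ((528.3359985351562, -166.98831176757812), (12.936911582946777, 86.29953002929688), 89.28952026367188) [0.02851141 0.04168749 0.04565416] 217
case ((570.607421875, 173.00143432617188), (226.1194610595703, 183.4979248046875), 83.5777359008789) 642 0.05600184421040855
clip [240.09677419 181.4516129 ] 31 [0.489 0.077 0.106] [0.512 0.09  0.114] [0.5   0.084 0.111]
mug [ 0.354 -0.034  0.026] [0.437 0.068 0.097]
screw [ 0.516 -0.069  0.004] [0.631 0.096 0.024]
lamp [ 0.723 -0.02   0.017] [0.778 0.032 0.066]
dowel [0.75  0.153 0.015] [0.79  0.201 0.117]
scale [ 0.258 -0.157  0.009] [0.404 0.337 0.537]
bucket [ 0.817 -0.172  0.039] [1.015 0.214 0.261]
spray [ 0.785 -0.198  0.036] [1.    0.04  0.262]
table z 0.0006986294445918695
```

```bash
cat > m1.py <<'E'
from m0 import *
print('----')
k=np.ones((3,3),np.uint8)
def axis(P):
    c=P.mean(0);_,_,vt=np.linalg.svd(P-c,full_matrices=False);v=vt[0]; return np.degrees(np.arctan2(v[1],v[0]))
mp=box(245,355,235,325)&(z>0.007)&(z<0.023)&(im.min(-1)>120)
n,l,st,c=cv2.connectedComponentsWithStats(cv2.erode(mp.astype(np.uint8),k)); i=1+np.argmax(st[1:,4])
mm=cv2.dilate((l==i).astype(np.uint8),k)>0
mm&=mp
P=W[mm]; r=cv2.minAreaRect((P[:,:2]*1000).astype(np.float32)); print('lid',r,st[i])
P=W[mh];P=P[P[:,2]>.036]; print('handle axis',axis(P[:,:2]),P.mean(0),P.min(0),P.max(0))
# case wall tops
m=box(200,300,125,210)&(z>0.0535)&(z<0.059)&(im.max(-1)-im.min(-1)<25)
P=W[m]
print('case pct',np.percentile(P[:,0],[0,2,5,95,98,100]),np.percentile(P[:,1],[0,2,5,95,98,100]))
big=np.zeros((600,560,3),np.uint8)
def crop(b,f,name):
    c=cv2.resize(s['image'][b[2]:b[3],b[0]:b[1]][...,::-1],None,fx=f,fy=f,interpolation=cv2.INTER_CUBIC); cv2.imwrite('pics/'+name+'.png',c)
crop((195,305,105,215),5,'c_case')
crop((240,360,230,330),5,'c_lid')
s2=np.load('pics/side0.npz')
cv2.imwrite('pics/c_side.png',cv2.resize(s2['image'][180:280,160:280][...,::-1],None,fx=6,fy=6,interpolation=cv2.INTER_CUBIC))
E
python3 m1.py|sed -n '/----/,$p'
```

```text
----
lid ((530.4802856445312, -164.77578735351562), (148.69895935058594, 177.9275665283203), 89.52661895751953) [ 254  240   92   75 2620]
handle axis 179.4747727685214 [ 0.52870069 -0.16810089  0.04226898] [ 0.48523328 -0.17389346  0.03609624] [ 0.57156268 -0.16105543  0.04895661]
case pct [0.47247672 0.47591466 0.47829899 0.65846696 0.66101629 0.66637926] [0.05528336 0.06741365 0.07474425 0.25147568 0.25943156 0.28126061]
```

```bash
sleep 1; ls pics
```

```text
c_case.png
c_lid.png
c_side.png
casemask.png
scene0.npz
scene0.png
side0.npz
side0.png
wrist0.npz
wrist0.png
```

View pics/c_case.png

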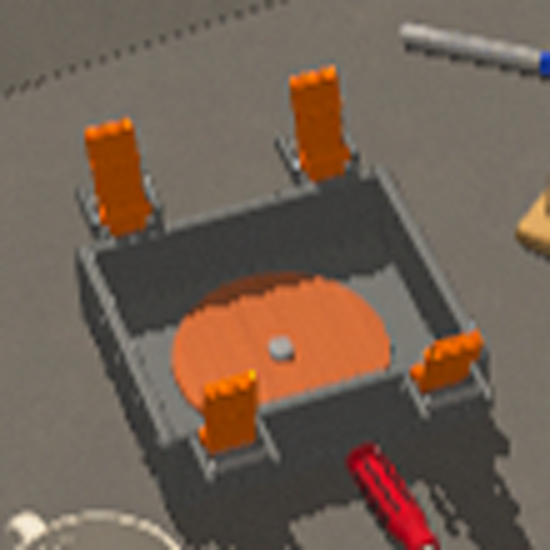

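View pics/c_side.png

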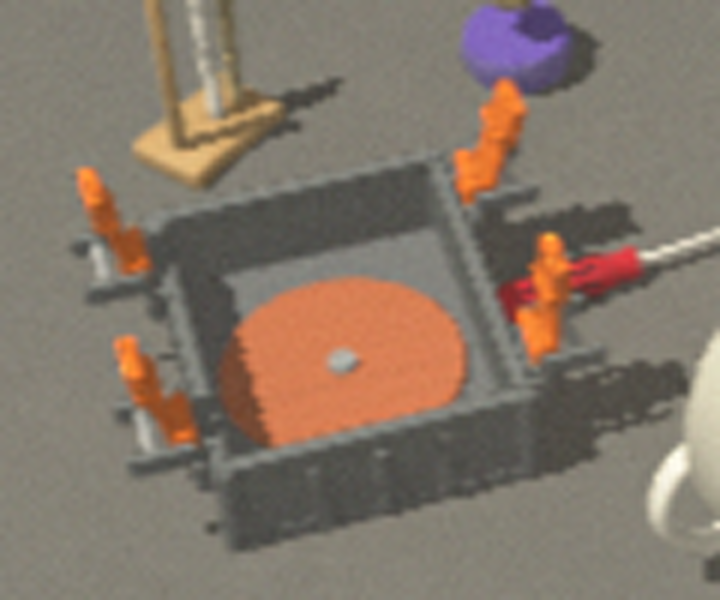

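```bash
cat > m2.py <<'E'
from h import *
from scipy.optimize import least_squares
for n in ['scene0','side0','both']:
    A=[]
    for q in (['scene0','side0'] if n=='both' else [n]):
        s=np.load(f'pics/{q}.npz'); W=pts(s); im=s['image'].astype(int)
        m=(abs(W[...,2]-.056)<.0025)&(W[...,0]>.44)&(W[...,0]<.70)&(W[...,1]>.04)&(W[...,1]<.30)&(im.max(-1)-im.min(-1)<30)
        A.append(W[m])
    P=np.vstack(A)[:,:2]
    # distance to the wall-centre rectangle 172x142
    def res(p):
        c,s_=np.cos(p[2]),np.sin(p[2]); q=(P-p[:2])@np.array([[c,-s_],[s_,c]])
        d=np.abs(q)-[.086,.071]; out=np.linalg.norm(np.maximum(d,0),axis=1)+np.minimum(d.max(1),0); return out
    o=least_squares(res,[.57,.17,0],loss='soft_l1',f_scale=.003); print(n,len(P),o.x,np.degrees(o.x[2]),np.median(abs(res(o.x))))
E
python3 m2.py
```

```text
scene0 398 [ 0.56886395  0.1708774  -0.1096524 ] -6.282619872720493 0.0025017333763641333
side0 424 [ 0.56733751  0.1733867  -0.10055541] -5.761400606195767 0.0026178156783365145
both 822 [ 0.56815027  0.17213728 -0.10468103] -5.997781406492469 0.0025313778551908223
```

The case crops show all four clips upright or leaning slightly out, and the red screwdriver just outside the right wall. The case is at about (0.568, 0.172) with yaw −6°. The lid is at about (0.529, −0.167) with yaw −0.5°.

```bash
python3 - <<'E'
from h import *
s=np.load('pics/scene0.npz'); W=pts(s)
for (u,v) in [(445,360),(380,385),(430,375),(360,400),(240,340),(175,340),(155,365),(300,410)]:print(u,v,np.round(W[v,u],3))
E
```

```text
445 360 [ 0.519 -0.563  0.382]
380 385 [ 0.529 -0.482  0.069]
430 375 [ 0.542 -0.547  0.26 ]
360 400 [ 0.48  -0.487  0.066]
240 340 [ 0.339 -0.243  0.002]
175 340 [ 0.192 -0.473  0.609]
155 365 [ 0.143  0.083 -0.64 ]
300 410 [ 0.382 -0.433 -0.001]
```

Request:
{"method": "drive_tool", "body": {
  "steps": [
    {"tx":0.02,"ty":0.04,"tz":0.01,"az":-2,"claw":0.4},
    {"tx":0.02,"ty":0.04,"az":-2,"claw":0.4},
    {"tx":0.025,"ty":0.04,"az":-2,"claw":0.4}
  ]
}}

```text
$.steps[0]: bad value
```

Request:
{"method": "drive_tool", "body": {
  "steps": [
    {"claw":0.4,"tx":0.02,"ty":0.04,"tz":0.01,"ax":0,"ay":0,"az":-2},
    {"claw":0.4,"tx":0.02,"ty":0.04,"tz":0,"ax":0,"ay":0,"az":-2},
    {"claw":0.4,"tx":0.025,"ty":0.04,"tz":0,"ax":0,"ay":0,"az":-2}
  ]
}}

```text
time_s: 0.45
eef_pos: [0.228, -0.482, 0.2076]
ee_rot: [[0.156, -0.0, 0.988], [-0.988, 0.0, 0.156], [-0.0, -1.0, -0.0]]
force: [1.6, -0.7, -0.1]
width: 0.597
```

Request:
{"method": "drive_tool", "body": {
  "steps": [
    {"claw":0.4,"tx":0.03,"ty":0.035,"tz":0,"ax":0,"ay":0,"az":-2},
    {"claw":0.4,"tx":0.03,"ty":0.035,"tz":0,"ax":0,"ay":0,"az":-2},
    {"claw":0.4,"tx":0.03,"ty":0.035,"tz":0,"ax":0,"ay":0,"az":-2},
    {"claw":0.4,"tx":0.03,"ty":0.035,"tz":0,"ax":0,"ay":0,"az":-2},
    {"claw":0.4,"tx":0.03,"ty":0.035,"tz":0,"ax":0,"ay":0,"az":-1.5}
  ]
}}

```text
time_s: 0.95
eef_pos: [0.3788, -0.3067, 0.2077]
ee_rot: [[-0.008, 0.0, 1.0], [-1.0, -0.0, -0.008], [0.0, -1.0, 0.0]]
force: [1.5, -0.4, 0.3]
width: 0.601
```

Request:
{"method": "drive_tool", "body": {
  "steps": [
    {"claw":0.4,"tx":0.035,"ty":0.035,"tz":0,"ax":0,"ay":0,"az":0},
    {"claw":0.4,"tx":0.035,"ty":0.035,"tz":0,"ax":0,"ay":0,"az":0},
    {"claw":0.4,"tx":0.03,"ty":0.035,"tz":0,"ax":0,"ay":0,"az":0},
    {"claw":0.4,"tx":0.03,"ty":0.035,"tz":-0.03,"ax":0,"ay":0,"az":0},
    {"claw":0.4,"tx":0.02,"ty":0,"tz":-0.03,"ax":0,"ay":0,"az":0}
  ]
}}

```text
time_s: 1.45
eef_pos: [0.5271, -0.168, 0.1504]
ee_rot: [[-0.004, 0.002, 1.0], [-1.0, -0.0, -0.004], [0.0, -1.0, 0.002]]
force: [-1.0, -0.1, 0.1]
width: 0.598
```

```bash
python3 - <<'E'
from h import *
s=snap('wrist','w1'); W=pts(s); im=s['image'].astype(int)
st=manip.sense(); print(np.round(st['eef_pos'],4),np.round(st['ee_rot'],3).tolist())
z=W[...,2]
m=(z>.034)&(z<.052)&(W[...,0]>.45)&(W[...,0]<.6)&(abs(W[...,1]+.167)<.03)
P=W[m]; print(len(P),P.mean(0),cv2.minAreaRect((P[:,:2]*1000).astype(np.float32)), np.median(P[:,2]))
m=(z>.008)&(z<.022)&(W[...,0]>.42)&(W[...,0]<.64)&(abs(W[...,1]+.167)<.1)
P=W[m]; print(len(P),cv2.minAreaRect((P[:,:2]*1000).astype(np.float32)))
E
```

```text
[ 0.5273 -0.1689  0.1453] [[-0.004, -0.002, 1.0], [-1.0, 0.002, -0.004], [-0.002, -1.0, -0.002]]
1430 [ 0.53154374 -0.16560321  0.04336087] ((529.3839111328125, -165.36952209472656), (13.63255786895752, 88.46703338623047), 89.9358901977539) 0.043631765964279395
23588 ((528.5111083984375, -152.96400451660156), (171.9385986328125, 174.67149353027344), 89.7496337890625)
```

View pics/w1.png

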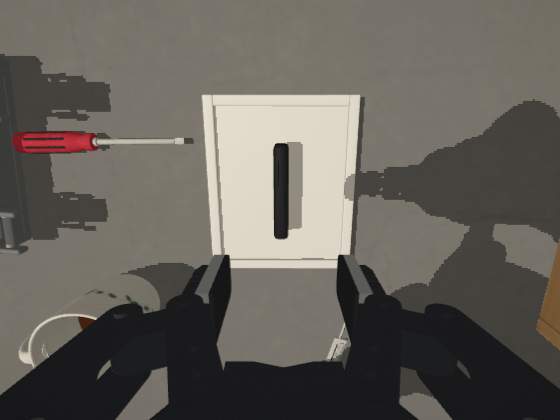

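The wrist view shows the handle (column 281, rows 143–240) midway between the fingers, so I descend and grip.

Request:
{"method": "drive_tool", "body": {
  "steps": [
    {"claw":0.4,"tx":0.002,"ty":0.002,"tz":-0.03,"ax":0,"ay":0,"az":0},
    {"claw":0.4,"tx":0,"ty":0,"tz":-0.035,"ax":0,"ay":0,"az":0},
    {"claw":0.4,"tx":0,"ty":0,"tz":-0.035,"ax":0,"ay":0,"az":0},
    {"claw":0.4,"tx":0,"ty":0,"tz":-0.024,"ax":0,"ay":0,"az":0},
    {"claw":0.4,"tx":0,"ty":0,"tz":0,"ax":0,"ay":0,"az":0}
  ]
}}

```text
time_s: 2.0
eef_pos: [0.5252, -0.1688, 0.0236]
ee_rot: [[-0.007, -0.005, 1.0], [-1.0, 0.002, -0.007], [-0.002, -1.0, -0.005]]
force: [1.6, 0.3, 0.3]
width: 0.601
```

Request:
{"method": "drive_tool", "body": {
  "grip_force": 70,
  "steps": [
    {"claw":1,"tx":0,"ty":0,"tz":0,"ax":0,"ay":0,"az":0},
    {"claw":1,"tx":0,"ty":0,"tz":0,"ax":0,"ay":0,"az":0},
    {"claw":1,"tx":0,"ty":0,"tz":0,"ax":0,"ay":0,"az":0},
    {"claw":1,"tx":0,"ty":0,"tz":0,"ax":0,"ay":0,"az":0},
    {"claw":1,"tx":0,"ty":0,"tz":0,"ax":0,"ay":0,"az":0}
  ]
}}

```text
time_s: 2.5
eef_pos: [0.5275, -0.1697, 0.027]
ee_rot: [[-0.007, 0.001, 1.0], [-1.0, -0.0, -0.007], [0.0, -1.0, 0.001]]
force: [-0.2, 0.4, 0.2]
width: 0.001
```

```bash
python3 - <<'E'
from h import *
snap('wrist','w2');s=snap('scene','s2')
cv2.imwrite('pics/s2c.png',cv2.resize(s['image'][190:330,200:380][...,::-1],None,fx=4,fy=4))
print(manip.sense()['width'],manip.sense()['eef_pos'])
E
```

```text
0.0012598079151655986 [ 0.52737313 -0.16963226  0.02671633]
```

View pics/w2.png

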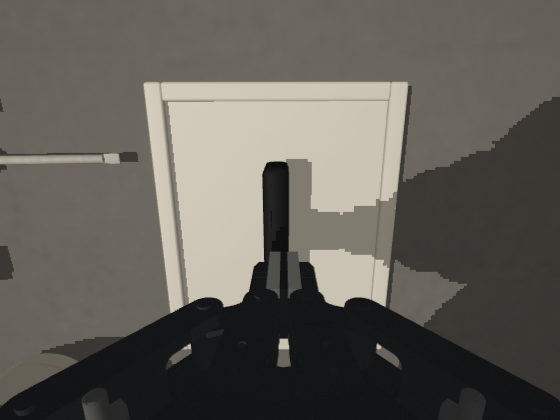

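View pics/s2c.png

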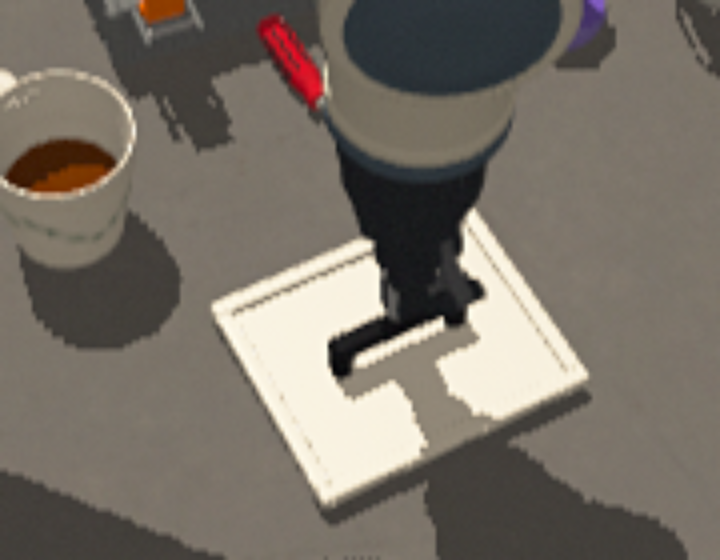

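The wrist view shows the fingers over the bar at about (283,262). The reported width of 0.001 doesn't fit a 14 mm bar, so I'll test with a small lift.

Request:
{"method": "drive_tool", "body": {
  "steps": [
    {"claw":1,"tx":0,"ty":0,"tz":0.01,"ax":0,"ay":0,"az":0},
    {"claw":1,"tx":0,"ty":0,"tz":0.015,"ax":0,"ay":0,"az":0},
    {"claw":1,"tx":0,"ty":0,"tz":0,"ax":0,"ay":0,"az":0}
  ]
}}

```text
time_s: 2.9
eef_pos: [0.5283, -0.17, 0.0534]
ee_rot: [[-0.007, 0.003, 1.0], [-1.0, -0.001, -0.007], [0.001, -1.0, 0.003]]
force: [0.2, -0.6, 0.1]
width: -0.001
```

```bash
python3 - <<'E'
from h import *
w=snap('wrist','w3');s=snap('scene','s3')
a=cv2.resize(s['image'][225:325,240:360][...,::-1],None,fx=6,fy=6,interpolation=cv2.INTER_CUBIC)
cv2.imwrite('pics/s3c.png',a)
W=pts(s); m=(W[...,2]>.004)&(W[...,2]<.1)&(s['image'].min(-1)>150); m[:235]=0;m[325:]=0;m[:,:245]=0;m[:,355:]=0
print(np.percentile(W[m][:,2],[5,25,50,75,95]))
Ww=pts(w); c=Ww[225:300,230:330:6]; 
for r in range(245,300,8): print(r,np.round(Ww[r,255:315:5,2],3))
E
```

```text
[0.00949402 0.01166136 0.01352165 0.01552955 0.01875084]
245 [0.014 0.014 0.014 0.044 0.044 0.044 0.043 0.013 0.013 0.013 0.013 0.014]
253 [0.013 0.013 0.014 0.095 0.093 0.094 0.094 0.094 0.095 0.013 0.013 0.012]
261 [0.013 0.013 0.012 0.102 0.103 0.102 0.102 0.102 0.103 0.013 0.013 0.015]
269 [0.102 0.103 0.103 0.11  0.111 0.109 0.11  0.109 0.11  0.102 0.102 0.103]
277 [0.109 0.11  0.109 0.116 0.117 0.117 0.117 0.117 0.117 0.118 0.109 0.109]
285 [0.116 0.116 0.116 0.122 0.123 0.123 0.124 0.124 0.123 0.122 0.116 0.116]
293 [0.133 0.133 0.133 0.131 0.13  0.126 0.126 0.126 0.13  0.132 0.133 0.132]
```

View pics/s3c.png

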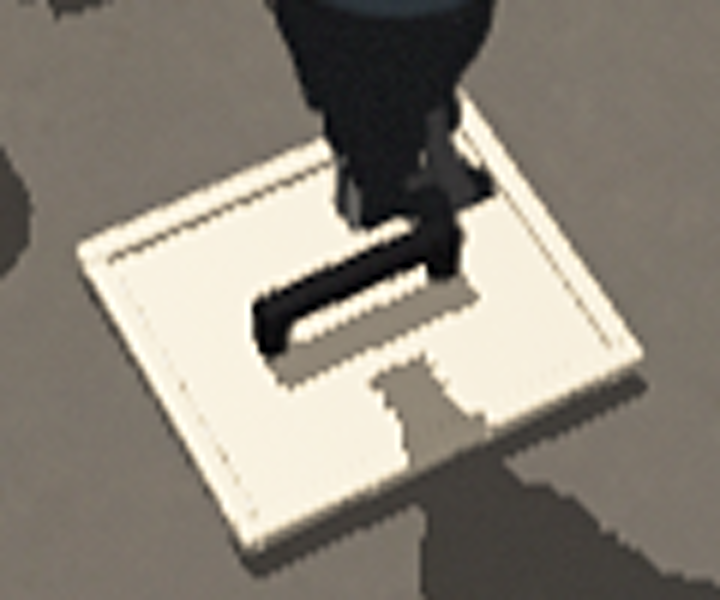

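View pics/w3.png

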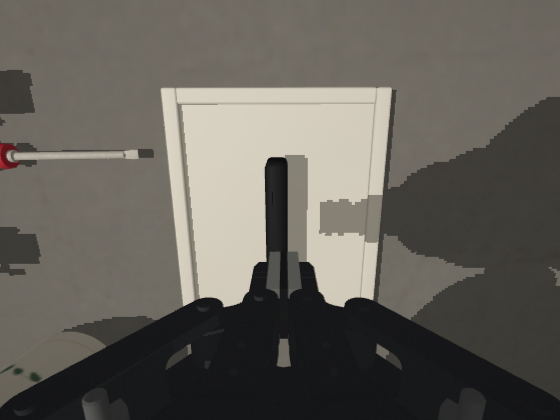

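```bash
python3 - <<'E'
from h import *
st=manip.sense();print(st['eef_pos'],st['joint_positions'],st['width'],st['force'])
for f in ['scene','side','wrist']:
    s=snap(f,f+'4'); W=pts(s); c=np.array(st['eef_pos'])
    m=(np.hypot(W[...,0]-c[0],W[...,1]-c[1])<.05)&(W[...,2]>.055)&(W[...,2]<.14)&(s['image'].max(-1)<140)
    v,u=np.where(m); P=W[m]; print(f,m.sum())
    if m.sum():
        i=np.argsort(P[:,2])[:400:25]; print(np.round(np.c_[u[i],v[i],P[i]],3))
E
```

```text
[ 0.52748708 -0.16968623  0.0518569 ] [-4.19010882e-01  5.81204500e-01  1.67524819e+00  1.71079205e-05
  8.84173528e-01  1.15854087e+00] -0.000709181564577609 [ 0.00105434 -0.01025494  0.33568298]
scene 113
[[ 2.99e+02  2.62e+02  5.22e-01 -1.73e-01  8.80e-02]
 [ 3.01e+02  2.60e+02  5.22e-01 -1.80e-01  1.05e-01]
 [ 2.96e+02  2.52e+02  5.18e-01 -1.64e-01  1.19e-01]
 [ 3.02e+02  2.59e+02  5.15e-01 -1.95e-01  1.34e-01]
 [ 3.02e+02  2.57e+02  5.16e-01 -1.92e-01  1.38e-01]]
side 151
[[ 3.29e+02  1.98e+02  5.19e-01 -1.67e-01  8.90e-02]
 [ 3.26e+02  1.95e+02  5.20e-01 -1.57e-01  1.04e-01]
 [ 3.34e+02  1.90e+02  5.21e-01 -1.83e-01  1.13e-01]
 [ 3.33e+02  1.88e+02  5.18e-01 -1.77e-01  1.24e-01]
 [ 3.22e+02  1.89e+02  5.19e-01 -1.42e-01  1.32e-01]
 [ 3.39e+02  1.84e+02  5.14e-01 -1.93e-01  1.37e-01]
 [ 3.21e+02  1.88e+02  5.17e-01 -1.37e-01  1.40e-01]]
wrist 6766
[[ 2.95e+02  2.52e+02  5.37e-01 -1.75e-01  9.00e-02]
 [ 2.93e+02  2.52e+02  5.37e-01 -1.74e-01  9.10e-02]
 [ 2.77e+02  2.54e+02  5.37e-01 -1.67e-01  9.20e-02]
 [ 2.70e+02  2.53e+02  5.38e-01 -1.63e-01  9.30e-02]
 [ 2.90e+02  2.55e+02  5.37e-01 -1.73e-01  9.30e-02]
 [ 2.94e+02  2.56e+02  5.37e-01 -1.74e-01  9.40e-02]
 [ 2.94e+02  2.55e+02  5.37e-01 -1.74e-01  9.40e-02]
 [ 2.82e+02  2.57e+02  5.37e-01 -1.69e-01  9.50e-02]
 [ 2.80e+02  2.56e+02  5.37e-01 -1.68e-01  9.50e-02]
 [ 2.93e+02  2.57e+02  5.37e-01 -1.74e-01  9.60e-02]
 [ 2.80e+02  2.58e+02  5.37e-01 -1.68e-01  9.60e-02]
 [ 2.72e+02  2.57e+02  5.38e-01 -1.64e-01  9.70e-02]
 [ 2.55e+02  2.66e+02  5.34e-01 -1.57e-01  9.70e-02]
 [ 2.71e+02  2.58e+02  5.38e-01 -1.64e-01  9.80e-02]
 [ 2.89e+02  2.60e+02  5.37e-01 -1.72e-01  9.80e-02]
 [ 2.81e+02  2.59e+02  5.37e-01 -1.68e-01  9.90e-02]]
```

All three cameras put the shut fingertips at z≈0.088, while the reported TCP is at 0.052. The true tips are therefore about 36 mm higher than reported, and the first grip closed above the bar (top at 0.043). The lid has not moved. I'll reopen, go deeper and check with the cameras.

Request:
{"method": "drive_tool", "body": {
  "steps": [
    {"claw":0.4,"tx":0,"ty":0.002,"tz":0,"ax":0,"ay":0,"az":0},
    {"claw":0.4,"tx":0,"ty":0.001,"tz":0,"ax":0,"ay":0,"az":0},
    {"claw":0.4,"tx":0,"ty":0,"tz":-0.015,"ax":0,"ay":0,"az":0},
    {"claw":0.4,"tx":0,"ty":0,"tz":-0.02,"ax":0,"ay":0,"az":0},
    {"claw":0.4,"tx":0,"ty":0,"tz":-0.015,"ax":0,"ay":0,"az":0}
  ]
}}

```text
time_s: 3.65
eef_pos: [0.527, -0.1663, 0.0004]
ee_rot: [[-0.007, -0.0, 1.0], [-1.0, 0.0, -0.007], [-0.0, -1.0, -0.0]]
force: [0.1, -1.1, 0.0]
width: 0.602
```

```bash
cat > tip.py <<'E'
from h import *
import sys
st=manip.sense();c=np.array(st['eef_pos']);print(np.round(c,4),round(st['width'],3),np.round(st['force'],2))
for f in ['scene','wrist']:
    s=snap(f,f+sys.argv[1]); W=pts(s)
    m=(abs(W[...,0]-c[0])<.025)&(abs(W[...,1]-c[1])<.05)&(W[...,2]>c[2]+.028)&(W[...,2]<c[2]+.08)&(s['image'].max(-1)<140)
    P=W[m]; print(f,m.sum())
    if m.sum()>5: print(np.round(P[np.argsort(P[:,2])[:60:6]],3))
E
python3 tip.py 5
```

```text
[ 5.270e-01 -1.663e-01  4.000e-04] 0.602 [ 0.11 -1.15  0.  ]
scene 190
[[ 0.511 -0.169  0.03 ]
 [ 0.505 -0.17   0.036]
 [ 0.517 -0.172  0.038]
 [ 0.522 -0.196  0.039]
 [ 0.528 -0.167  0.04 ]
 [ 0.517 -0.195  0.041]
 [ 0.503 -0.164  0.042]
 [ 0.525 -0.167  0.042]
 [ 0.52  -0.171  0.042]
 [ 0.532 -0.14   0.043]]
wrist 7566
[[ 0.517 -0.192  0.035]
 [ 0.519 -0.14   0.036]
 [ 0.518 -0.192  0.037]
 [ 0.519 -0.191  0.037]
 [ 0.532 -0.14   0.037]
 [ 0.534 -0.14   0.038]
 [ 0.535 -0.14   0.038]
 [ 0.534 -0.192  0.038]
 [ 0.525 -0.191  0.038]
 [ 0.534 -0.14   0.038]]
```

View pics/wrist5.png

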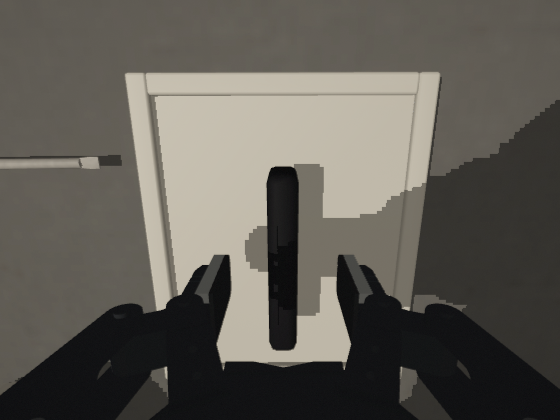

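The fingers straddle the bar evenly, with tips at z≈0.036. I go 13 mm lower and grip.

Request:
{"method": "drive_tool", "body": {
  "grip_force": 70,
  "steps": [
    {"claw":0.4,"tx":0.001,"ty":0,"tz":-0.013,"ax":0,"ay":0,"az":0},
    {"claw":0.4,"tx":0,"ty":0,"tz":0,"ax":0,"ay":0,"az":0},
    {"claw":1,"tx":0,"ty":0,"tz":0,"ax":0,"ay":0,"az":0},
    {"claw":1,"tx":0,"ty":0,"tz":0,"ax":0,"ay":0,"az":0},
    {"claw":1,"tx":0,"ty":0,"tz":0,"ax":0,"ay":0,"az":0}
  ]
}}

```text
time_s: 4.25
eef_pos: [0.5285, -0.1667, -0.0109]
ee_rot: [[-0.007, 0.001, 1.0], [-1.0, -0.0, -0.007], [0.0, -1.0, 0.001]]
force: [0.3, 1.1, 0.9]
width: 0.143
```

Request:
{"method": "drive_tool", "body": {
  "steps": [
    {"claw":1,"tx":0,"ty":0,"tz":0,"ax":0,"ay":0,"az":0},
    {"claw":1,"tx":0,"ty":0,"tz":0,"ax":0,"ay":0,"az":0}
  ]
}}

```text
time_s: 4.45
eef_pos: [0.5285, -0.1667, -0.0109]
ee_rot: [[-0.007, 0.001, 1.0], [-1.0, -0.0, -0.007], [0.0, -1.0, 0.001]]
force: [-0.5, 0.3, 5.0]
width: 0.145
```

Request:
{"method": "drive_tool", "body": {
  "steps": [
    {"claw":1,"tx":0,"ty":0,"tz":0.02,"ax":0,"ay":0,"az":0},
    {"claw":1,"tx":0,"ty":0,"tz":0.03,"ax":0,"ay":0,"az":0},
    {"claw":1,"tx":0,"ty":0,"tz":0.04,"ax":0,"ay":0,"az":0},
    {"claw":1,"tx":0,"ty":0,"tz":0.04,"ax":0,"ay":0,"az":0},
    {"claw":1,"tx":0,"ty":0,"tz":0.03,"ax":0,"ay":0,"az":0}
  ]
}}

```text
time_s: 4.95
eef_pos: [0.5285, -0.1667, 0.1511]
ee_rot: [[-0.007, 0.002, 1.0], [-1.0, -0.001, -0.007], [0.001, -1.0, 0.002]]
force: [0.3, 0.1, -1.9]
width: 0.148
```

```bash
python3 tip.py 6
```

```text
[ 0.5285 -0.1667  0.1511] 0.148 [ 0.26  0.13 -1.93]
scene 171
[[ 0.523 -0.179  0.186]
 [ 0.504 -0.17   0.192]
 [ 0.527 -0.184  0.195]
 [ 0.521 -0.182  0.195]
 [ 0.532 -0.183  0.198]
 [ 0.515 -0.172  0.198]
 [ 0.515 -0.171  0.2  ]
 [ 0.518 -0.178  0.2  ]
 [ 0.523 -0.185  0.202]
 [ 0.506 -0.171  0.203]]
wrist 8468
[[ 0.534 -0.205  0.179]
 [ 0.53  -0.183  0.179]
 [ 0.516 -0.201  0.179]
 [ 0.514 -0.2    0.179]
 [ 0.523 -0.195  0.179]
 [ 0.534 -0.177  0.179]
 [ 0.54  -0.157  0.179]
 [ 0.55  -0.181  0.179]
 [ 0.518 -0.199  0.179]
 [ 0.543 -0.205  0.179]]
```

View pics/scene6.png

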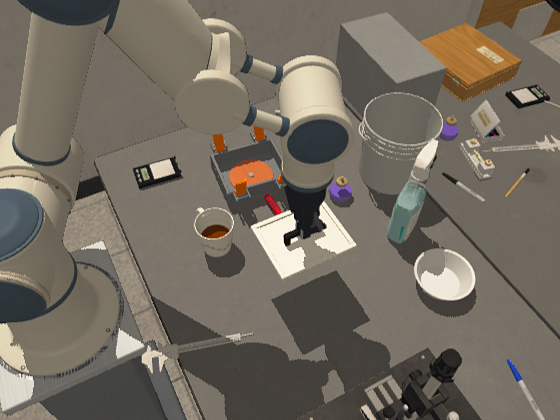

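The lid is lifted and level, with its shadow below at (320,310). Now I carry it to the case.

Request:
{"method": "drive_tool", "body": {
  "steps": [
    {"claw":1,"tx":0,"ty":0.02,"tz":0,"ax":0,"ay":0,"az":0},
    {"claw":1,"tx":0.004,"ty":0.035,"tz":0,"ax":0,"ay":0,"az":-1},
    {"claw":1,"tx":0.005,"ty":0.04,"tz":0,"ax":0,"ay":0,"az":-1},
    {"claw":1,"tx":0.005,"ty":0.04,"tz":0,"ax":0,"ay":0,"az":-1},
    {"claw":1,"tx":0.005,"ty":0.04,"tz":0,"ax":0,"ay":0,"az":-1}
  ]
}}

```text
time_s: 5.55
eef_pos: [0.5466, 0.01, 0.1475]
ee_rot: [[-0.078, -0.001, 0.997], [-0.997, 0.0, -0.078], [-0.0, -1.0, -0.001]]
force: [0.8, 0.5, -2.5]
width: 0.146
```

Request:
{"method": "drive_tool", "body": {
  "steps": [
    {"claw":1,"tx":0.005,"ty":0.04,"tz":0,"ax":0,"ay":0,"az":-1},
    {"claw":1,"tx":0.005,"ty":0.04,"tz":0,"ax":0,"ay":0,"az":-0.5},
    {"claw":1,"tx":0.005,"ty":0.04,"tz":0,"ax":0,"ay":0,"az":0},
    {"claw":1,"tx":0.005,"ty":0.034,"tz":0,"ax":0,"ay":0,"az":0},
    {"claw":1,"tx":0,"ty":0.01,"tz":0,"ax":0,"ay":0,"az":0}
  ]
}}

```text
time_s: 6.05
eef_pos: [0.5669, 0.1755, 0.1474]
ee_rot: [[-0.1, -0.001, 0.995], [-0.995, 0.0, -0.1], [-0.0, -1.0, -0.001]]
force: [0.0, -1.0, -2.1]
width: 0.146
```

```bash
python3 tip.py 7
```

```text
[0.5669 0.1755 0.1474] 0.146 [ 0.03 -1.04 -2.05]
scene 152
[[0.564 0.165 0.181]
 [0.561 0.164 0.186]
 [0.563 0.157 0.191]
 [0.56  0.157 0.192]
 [0.567 0.16  0.194]
 [0.59  0.167 0.194]
 [0.549 0.172 0.195]
 [0.577 0.164 0.196]
 [0.585 0.167 0.196]
 [0.544 0.174 0.198]]
wrist 6592
[[0.575 0.162 0.186]
 [0.578 0.184 0.187]
 [0.576 0.167 0.187]
 [0.578 0.185 0.187]
 [0.576 0.166 0.188]
 [0.575 0.163 0.188]
 [0.578 0.186 0.188]
 [0.576 0.162 0.188]
 [0.574 0.19  0.188]
 [0.576 0.164 0.189]]
```

View pics/scene7.png

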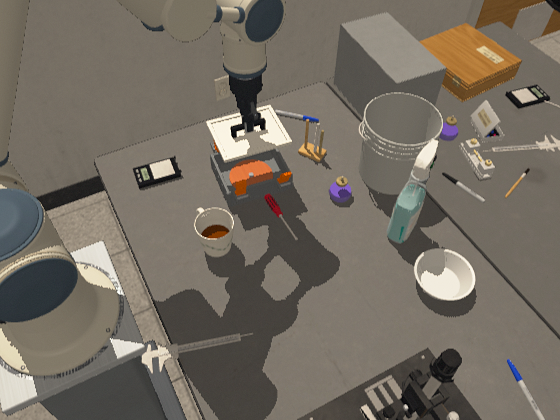

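View pics/wrist7.png

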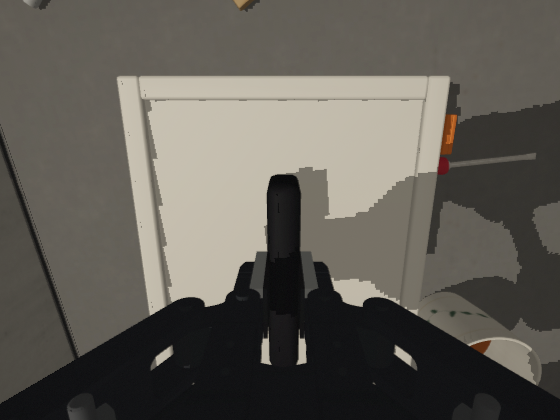

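```bash
cat > lid.py <<'E'
from h import *
from scipy.optimize import least_squares
import sys
tag=sys.argv[1]
st=manip.sense(); zl=float(sys.argv[2]) # plate top z approx
c0=np.array(st['eef_pos'])
print(np.round(c0,4))
for f in ['scene','side']:
    s=snap(f,f+tag); W=pts(s); im=s['image'].astype(int)
    m=(np.abs(W[...,2]-zl)<.02)&(abs(W[...,0]-c0[0])<.13)&(abs(W[...,1]-c0[1])<.12)&(im.min(-1)>110)&(im.max(-1)-im.min(-1)<60)
    m=m.astype(np.uint8); n,l,q,_=cv2.connectedComponentsWithStats(m); i=1+np.argmax(q[1:,4]); mm=l==i
    P=W[mm]
    cs,_=cv2.findContours(mm.astype(np.uint8),cv2.RETR_EXTERNAL,cv2.CHAIN_APPROX_NONE)
    h=cv2.convexHull(max(cs,key=len))[:,0]
    # cast hull pixels on rim-top plane
    zt=np.percentile(P[:,2],97); print(f,len(P),'z pct',np.round(np.percentile(P[:,2],[3,50,97]),4))
    R=np.array(s['pose']); d=np.c_[(h[:,0]-s['cx'])/s['fx'],-(h[:,1]-s['cy'])/s['fy'],-np.ones(len(h))]@R[:3,:3].T
    X=R[:3,3]+d*((zt-.002-R[2,3])/d[:,2])[:,None]
    r=cv2.minAreaRect((X[:,:2]*1000).astype(np.float32)); print(' hull rect',np.round(r[0],1),np.round(r[1],1),round(r[2],2))
E
python3 lid.py 8 0.175
```

```text
[0.5666 0.1736 0.1474]
scene 2478 z pct [0.1678 0.1718 0.1771]
 hull rect [567.2 170.2] [153.5 177.7] 83.94
side 996 z pct [0.1667 0.1713 0.1767]
 hull rect [567.4 213.8] [ 64.4 183.9] 84.37
```

Request:
{"method": "drive_tool", "body": {
  "steps": [
    {"claw":1,"tx":0.001,"ty":-0.001,"tz":-0.025,"ax":0,"ay":0,"az":0},
    {"claw":1,"tx":0,"ty":0,"tz":-0.025,"ax":0,"ay":0,"az":0},
    {"claw":1,"tx":0,"ty":0,"tz":-0.02,"ax":0,"ay":0,"az":0},
    {"claw":1,"tx":0,"ty":0,"tz":-0.015,"ax":0,"ay":0,"az":0},
    {"claw":1,"tx":0,"ty":0,"tz":-0.008,"ax":0,"ay":0,"az":0}
  ]
}}

```text
time_s: 6.75
eef_pos: [0.5675, 0.1698, 0.054]
ee_rot: [[-0.104, -0.002, 0.995], [-0.995, -0.001, -0.104], [0.001, -1.0, -0.002]]
force: [0.0, 0.5, -2.4]
width: 0.146
```

```bash
python3 lid.py 9 0.082; python3 - <<'E'
from h import *
a=np.load('pics/scene9.npz')['image'][100:215,190:310]; b=np.load('pics/side9.npz')['image'][170:285,160:280]
cv2.imwrite('pics/c9.png',cv2.resize(np.hstack([a,b])[...,::-1],None,fx=3.3,fy=3.3,interpolation=cv2.INTER_CUBIC))
E
```

```text
[0.5675 0.1698 0.054 ]
scene 2266 z pct [0.074  0.0787 0.0843]
 hull rect [569.2 177.1] [172.7 177. ] 83.84
side 865 z pct [0.0722 0.0772 0.0831]
 hull rect [569.  215.6] [ 59.8 183.7] 85.76
```

View pics/c9.png

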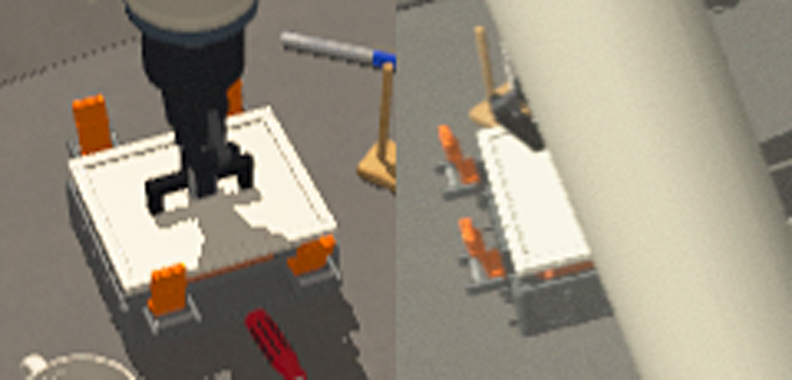

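The lid sits centred between the clips, about 10 mm above the wall tops. I lower it the rest of the way and watch the force.

Request:
{"method": "drive_tool", "body": {
  "steps": [
    {"claw":1,"tx":0.001,"ty":0.002,"tz":-0.004,"ax":0,"ay":0,"az":0},
    {"claw":1,"tx":0,"ty":0,"tz":-0.005,"ax":0,"ay":0,"az":0},
    {"claw":1,"tx":0,"ty":0,"tz":-0.004,"ax":0,"ay":0,"az":0},
    {"claw":1,"tx":0,"ty":0,"tz":-0.002,"ax":0,"ay":0,"az":0},
    {"claw":1,"tx":0,"ty":0,"tz":0,"ax":0,"ay":0,"az":0}
  ]
}}

```text
time_s: 7.35
eef_pos: [0.5691, 0.1734, 0.0402]
ee_rot: [[-0.102, -0.0, 0.995], [-0.995, -0.0, -0.102], [0.0, -1.0, -0.0]]
force: [-0.2, -0.6, -2.6]
width: 0.149
```

```bash
python3 lid.py 10 0.066
```

```text
[0.5691 0.1734 0.0402]
scene 2246 z pct [0.0587 0.0648 0.0705]
 hull rect [569.3 182.7] [188.6 181. ] 83.51
side 936 z pct [0.0545 0.0638 0.0698]
 hull rect [567.1 220.4] [ 64.5 190.9] 86.75
```

Request:
{"method": "drive_tool", "body": {
  "steps": [
    {"claw":1,"tx":0,"ty":0,"tz":-0.002,"ax":0,"ay":0,"az":0},
    {"claw":1,"tx":0,"ty":0,"tz":-0.001,"ax":0,"ay":0,"az":0},
    {"claw":1,"tx":0,"ty":0,"tz":0,"ax":0,"ay":0,"az":0}
  ]
}}

```text
time_s: 7.75
eef_pos: [0.5696, 0.1735, 0.039]
ee_rot: [[-0.102, 0.001, 0.995], [-0.995, 0.0, -0.102], [-0.0, -1.0, 0.001]]
force: [-7.2, -2.0, 25.5]
width: 0.144
```

Contact force is +25 N at z 0.039, so the lid is seated. I release it.

Request:
{"method": "drive_tool", "body": {
  "steps": [
    {"claw":0.4,"tx":0,"ty":0,"tz":0,"ax":0,"ay":0,"az":0},
    {"claw":0.4,"tx":0,"ty":0,"tz":0,"ax":0,"ay":0,"az":0},
    {"claw":0.4,"tx":0,"ty":0,"tz":0.01,"ax":0,"ay":0,"az":0},
    {"claw":0.4,"tx":0,"ty":0,"tz":0.04,"ax":0,"ay":0,"az":0},
    {"claw":0.4,"tx":0,"ty":0,"tz":0.05,"ax":0,"ay":0,"az":0}
  ]
}}

```text
time_s: 8.25
eef_pos: [0.568, 0.1732, 0.1375]
ee_rot: [[-0.103, -0.004, 0.995], [-0.995, -0.001, -0.103], [0.001, -1.0, -0.004]]
force: [0.9, 0.7, 0.5]
width: 0.6
```

Request:
{"method": "drive_tool", "body": {
  "steps": [
    {"claw":1,"tx":0,"ty":0,"tz":0.04,"ax":0,"ay":0,"az":0},
    {"claw":1,"tx":-0.02,"ty":0,"tz":0.02,"ax":0,"ay":0,"az":0},
    {"claw":1,"tx":0,"ty":0,"tz":0,"ax":0,"ay":0,"az":0}
  ]
}}

```text
time_s: 8.55
eef_pos: [0.5492, 0.1738, 0.2011]
ee_rot: [[-0.102, 0.005, 0.995], [-0.995, 0.001, -0.102], [-0.001, -1.0, 0.004]]
force: [-0.0, 0.5, -1.3]
width: 0.096
```

```bash
python3 lid.py 11 0.066; python3 - <<'E'
from h import *
w=snap('wrist','wrist11')
W=pts(w)
m=(W[...,2]>.055)&(W[...,2]<.075)&(w['image'].min(-1)>100)
P=W[m]; A=np.c_[P[:,:2],np.ones(len(P))]; print('plane',np.linalg.lstsq(A,P[:,2],rcond=None)[0], np.median(P[:,2]))
a=np.load('pics/scene11.npz')['image'][100:215,190:310]; b=np.load('pics/side11.npz')['image'][170:285,160:280]
cv2.imwrite('pics/c11.png',cv2.resize(np.hstack([a,b])[...,::-1],None,fx=3.3,fy=3.3,interpolation=cv2.INTER_CUBIC))
E
```

```text
[0.5492 0.1738 0.2011]
scene 2458 z pct [0.0582 0.0636 0.0693]
 hull rect [569.4 186.9] [186.2 182.9] 85.0
side 1491 z pct [0.0557 0.0627 0.0688]
 hull rect [565.2 201. ] [ 99.6 192.3] 83.72
plane [-0.00189232 -0.00209095  0.0655589 ] 0.06346539923588404
```

View pics/c11.png

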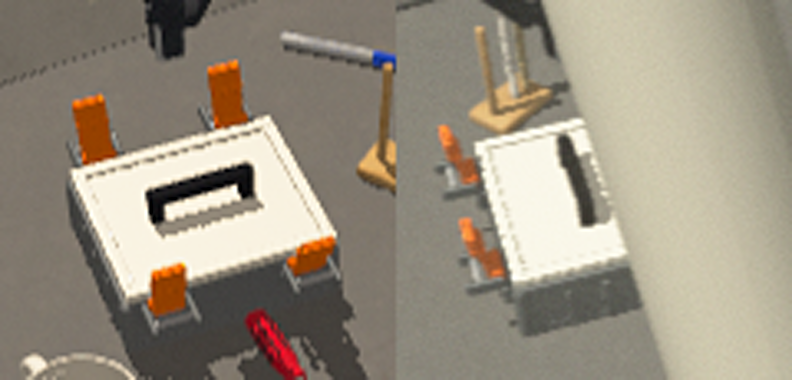

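View pics/wrist11.png

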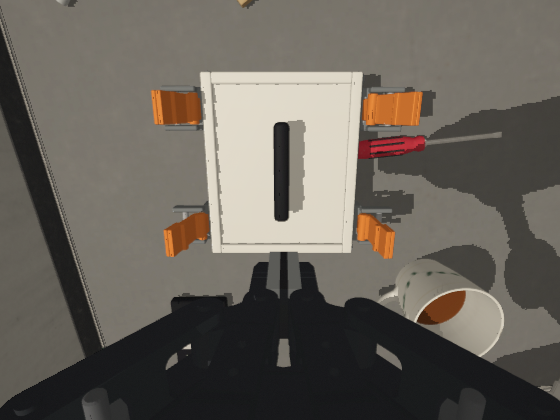

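The lid sits home: the plate top reads 0.063, it is level, and all four clips are still open. Next I measure the clips.

```bash
cat > clips.py <<'E'
from h import *
import sys
C=np.array([.568,.1725]);a=np.radians(-5.9);R=np.array([[np.cos(a),-np.sin(a)],[np.sin(a),np.cos(a)]])
H={'NL':(-.058,.083),'NR':(-.058,-.083),'FL':(.058,.083),'FR':(.058,-.083)}
st=manip.sense();e=np.array(st['eef_pos']);print('eef',np.round(e,4),'case frame',np.round((e[:2]-C)@R,4),'F',np.round(st['force'],1))
for f in ['scene','side','wrist']:
    s=snap(f,f+sys.argv[1]); W=pts(s); im=s['image'].astype(int)
    m=(im[...,0]>120)&(im[...,0]>1.6*im[...,1])&(im[...,2]<.6*im[...,1]+10)&(W[...,2]>.05)&(W[...,2]<.13)
    m=cv2.erode(m.astype(np.uint8),np.ones((2,2),np.uint8))>0
    P=W[m]; q=np.c_[(P[:,:2]-C)@R,P[:,2]]
    for k,h in H.items():
        d=q[(abs(q[:,0]-h[0])<.03)&(abs(q[:,1]-h[1])<.06)]
        if len(d)<8: continue
        sg=np.sign(h[1]); t=d[d[:,2]>np.percentile(d[:,2],85)]
        # angle of slab relative to hinge: PCA in (y out,z)
        print(f,k,len(d),'x mid',round((d[:,0].min()+d[:,0].max())/2,4),'top: out %.4f z %.4f'%((t[:,1]*sg).mean()-.083,t[:,2].mean()),'theta~%.2f'%np.arctan2(t[:,2].mean()-.0615,-((t[:,1]*sg).mean()-.083)))
E
python3 clips.py 12
```

```text
eef [0.5492 0.1734 0.197 ] case frame [-0.0188 -0.0011] F [-0.1  1.  -0. ]
scene NL 151 x mid -0.0552 top: out 0.0158 z 0.1066 theta~1.91
scene NR 109 x mid -0.0577 top: out 0.0159 z 0.1094 theta~1.89
scene FL 143 x mid 0.0604 top: out 0.0120 z 0.1081 theta~1.82
scene FR 68 x mid 0.0583 top: out 0.0259 z 0.1048 theta~2.11
side NL 49 x mid -0.0606 top: out 0.0166 z 0.1082 theta~1.91
side FL 35 x mid 0.0552 top: out 0.0138 z 0.1094 theta~1.85
wrist NL 1124 x mid -0.0574 top: out 0.0174 z 0.1104 theta~1.91
wrist NR 974 x mid -0.0586 top: out 0.0112 z 0.1121 theta~1.79
wrist FL 1358 x mid 0.0577 top: out 0.0143 z 0.1112 theta~1.85
wrist FR 1692 x mid 0.0567 top: out 0.0228 z 0.1072 theta~2.03
```

```bash
python3 - <<'E'
from h import *
W=pts(np.load('pics/scene12.npz'))
for (u,v) in [(222,88),(240,60),(200,115),(260,100),(300,80),(180,100),(320,95)]:print(u,v,np.round(W[v,u],3))
W=pts(np.load('pics/side12.npz'))
for (u,v) in [(100,250),(60,250),(120,230)]:print(u,v,np.round(W[v,u],3))
E
```

```text
222 88 [ 0.831  1.016 -0.386]
240 60 [0.537 0.128 0.424]
200 115 [ 0.719  1.028 -0.505]
260 100 [ 1.018  1.023 -0.53 ]
300 80 [ 1.227  1.015 -0.484]
180 100 [ 0.638  1.022 -0.384]
320 95 [0.919 0.386 0.001]
100 250 [ 1.454  0.538 -0.735]
60 250 [ 1.541  0.717 -0.739]
120 230 [0.744 0.42  0.002]
```

The wall is at y≈1.0, so there is room on the left side. I move to the outside of the near-left clip.

Request:
{"method": "drive_tool", "body": {
  "steps": [
    {"claw":1,"tx":-0.005,"ty":0.035,"tz":0,"ax":0,"ay":0,"az":0},
    {"claw":1,"tx":-0.007,"ty":0.04,"tz":0,"ax":0,"ay":0,"az":0},
    {"claw":1,"tx":-0.007,"ty":0.04,"tz":0,"ax":0,"ay":0,"az":0},
    {"claw":1,"tx":-0.005,"ty":0.03,"tz":-0.03,"ax":0,"ay":0,"az":0},
    {"claw":1,"tx":0,"ty":0,"tz":-0.035,"ax":0,"ay":0,"az":0}
  ]
}}

```text
time_s: 9.35
eef_pos: [0.5252, 0.3223, 0.1317]
ee_rot: [[-0.1, 0.002, 0.995], [-0.995, 0.002, -0.1], [-0.002, -1.0, 0.002]]
force: [1.2, -0.4, -0.9]
width: -0.0
```

Request:
{"method": "drive_tool", "body": {
  "steps": [
    {"claw":1,"tx":0,"ty":0,"tz":-0.035,"ax":0,"ay":0,"az":0},
    {"claw":1,"tx":0,"ty":0,"tz":-0.03,"ax":0,"ay":0,"az":0},
    {"claw":1,"tx":0,"ty":0,"tz":-0.01,"ax":0,"ay":0,"az":0},
    {"claw":1,"tx":0,"ty":0,"tz":0,"ax":0,"ay":0,"az":0}
  ]
}}

```text
time_s: 9.75
eef_pos: [0.5245, 0.318, 0.0559]
ee_rot: [[-0.103, -0.003, 0.995], [-0.995, -0.001, -0.103], [0.002, -1.0, -0.003]]
force: [-0.8, -0.1, 0.8]
width: 0.002
```

```bash
python3 clips.py 13; python3 tip.py 13b
```

```text
eef [0.5245 0.318  0.0559] case frame [-0.0582  0.1403] F [-0.8 -0.1  0.8]
scene NL 148 x mid -0.0557 top: out 0.0146 z 0.1057 theta~1.89
scene NR 111 x mid -0.0576 top: out 0.0156 z 0.1107 theta~1.88
scene FL 145 x mid 0.06 top: out 0.0120 z 0.1078 theta~1.82
scene FR 72 x mid 0.0587 top: out 0.0271 z 0.1063 theta~2.12
side NL 48 x mid -0.0632 top: out 0.0156 z 0.1071 theta~1.90
side FR 10 x mid 0.0553 top: out 0.0225 z 0.1085 theta~2.02
wrist NL 1852 x mid -0.0569 top: out 0.0176 z 0.1106 theta~1.91
wrist FL 1440 x mid 0.0509 top: out 0.0153 z 0.1113 theta~1.87
[0.5262 0.3188 0.0588] 0.006 [ 0.68  0.68 -0.48]
scene 78
[[0.509 0.275 0.09 ]
 [0.51  0.281 0.1  ]
 [0.536 0.312 0.103]
 [0.52  0.309 0.105]
 [0.537 0.315 0.107]
 [0.515 0.311 0.109]
 [0.535 0.275 0.112]
 [0.522 0.306 0.114]
 [0.518 0.315 0.115]
 [0.521 0.31  0.118]]
wrist 3902
[[0.533 0.27  0.087]
 [0.533 0.272 0.088]
 [0.534 0.274 0.088]
 [0.534 0.274 0.089]
 [0.534 0.272 0.09 ]
 [0.533 0.274 0.09 ]
 [0.533 0.272 0.091]
 [0.533 0.275 0.091]
 [0.533 0.279 0.091]
 [0.534 0.277 0.091]]
```

View pics/wrist13.png

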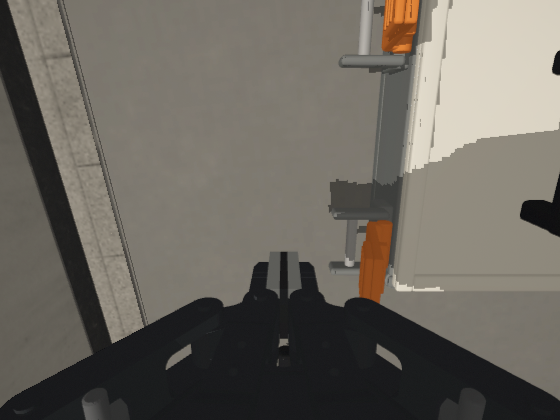

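The near-left clip is at (375,262), level with the fingers at (285,262). I sweep inward.

Request:
{"method": "drive_tool", "body": {
  "steps": [
    {"claw":1,"tx":-0.002,"ty":-0.015,"tz":-0.001,"ax":0,"ay":0,"az":0},
    {"claw":1,"tx":-0.001,"ty":-0.015,"tz":0,"ax":0,"ay":0,"az":0},
    {"claw":1,"tx":-0.001,"ty":-0.012,"tz":0,"ax":0,"ay":0,"az":0},
    {"claw":1,"tx":-0.001,"ty":-0.01,"tz":0,"ax":0,"ay":0,"az":0}
  ]
}}

```text
time_s: 10.4
eef_pos: [0.5201, 0.265, 0.0567]
ee_rot: [[-0.103, 0.0, 0.995], [-0.995, 0.0, -0.103], [-0.0, -1.0, 0.0]]
force: [-0.0, 1.8, 0.2]
width: 0.0
```

```bash
python3 clips.py 14
```

```text
eef [0.5201 0.265  0.0567] case frame [-0.0571  0.0871] F [-0.   1.8  0.2]
scene NL 75 x mid -0.0557 top: out -0.0203 z 0.1071 theta~1.15
scene NR 110 x mid -0.0579 top: out 0.0148 z 0.1091 theta~1.87
scene FL 141 x mid 0.0597 top: out 0.0117 z 0.1082 theta~1.82
scene FR 73 x mid 0.0581 top: out 0.0265 z 0.1048 theta~2.12
side NL 57 x mid -0.0585 top: out -0.0187 z 0.1089 theta~1.19
wrist NL 2439 x mid -0.0558 top: out -0.0184 z 0.1099 theta~1.21
wrist FL 2269 x mid 0.0546 top: out 0.0150 z 0.1110 theta~1.86
```

View pics/wrist14.png

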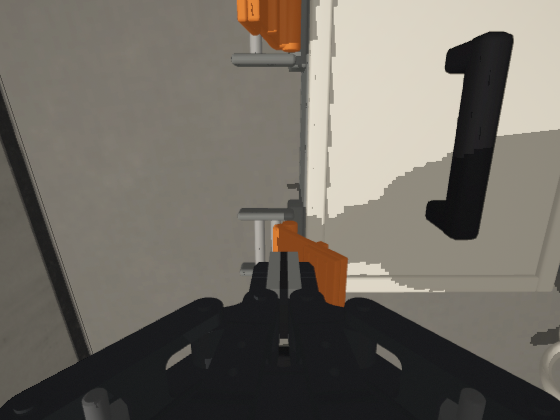

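Request:
{"method": "drive_tool", "body": {
  "steps": [
    {"claw":1,"tx":-0.001,"ty":-0.009,"tz":0,"ax":0,"ay":0,"az":0},
    {"claw":1,"tx":-0.001,"ty":-0.007,"tz":-0.001,"ax":0,"ay":0,"az":0},
    {"claw":1,"tx":-0.001,"ty":-0.006,"tz":-0.003,"ax":0,"ay":0,"az":0},
    {"claw":1,"tx":0,"ty":-0.006,"tz":-0.004,"ax":0,"ay":0,"az":0},
    {"claw":1,"tx":-0.001,"ty":-0.005,"tz":-0.004,"ax":0,"ay":0,"az":0}
  ]
}}

```text
time_s: 11.05
eef_pos: [0.5163, 0.2331, 0.0443]
ee_rot: [[-0.102, 0.0, 0.995], [-0.995, 0.0, -0.102], [-0.0, -1.0, 0.0]]
force: [0.3, -0.7, -0.3]
width: 0.001
```

```bash
python3 clips.py 15
```

```text
eef [0.5163 0.2331 0.0443] case frame [-0.0576  0.055 ] F [ 0.3 -0.7 -0.3]
scene NL 45 x mid -0.0573 top: out -0.0477 z 0.0825 theta~0.41
scene NR 108 x mid -0.058 top: out 0.0152 z 0.1099 theta~1.88
scene FL 140 x mid 0.0608 top: out 0.0127 z 0.1074 theta~1.84
scene FR 67 x mid 0.0588 top: out 0.0268 z 0.1059 theta~2.11
side NL 95 x mid -0.061 top: out -0.0306 z 0.0748 theta~0.41
side FL 21 x mid 0.0543 top: out 0.0133 z 0.1142 theta~1.82
wrist NL 3772 x mid -0.0568 top: out -0.0407 z 0.0762 theta~0.35
wrist NR 1062 x mid -0.0581 top: out -0.0002 z 0.0675 theta~1.54
wrist FL 1379 x mid 0.0524 top: out 0.0121 z 0.1044 theta~1.85
```

View pics/wrist15.png

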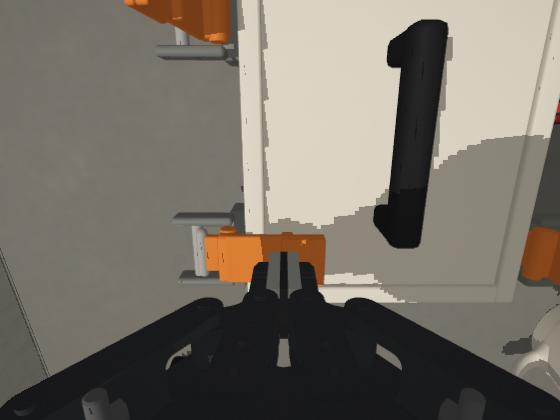

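The wrist view shows the clip lying level over the rim at (275,258). I press down to confirm that it snapped.

Request:
{"method": "drive_tool", "body": {
  "steps": [
    {"claw":1,"tx":-0.001,"ty":-0.008,"tz":-0.003,"ax":0,"ay":0,"az":0},
    {"claw":1,"tx":0,"ty":0,"tz":-0.004,"ax":0,"ay":0,"az":0},
    {"claw":1,"tx":0,"ty":0,"tz":0,"ax":0,"ay":0,"az":0}
  ]
}}

```text
time_s: 11.5
eef_pos: [0.5155, 0.2246, 0.0396]
ee_rot: [[-0.102, 0.002, 0.995], [-0.995, -0.0, -0.102], [0.0, -1.0, 0.002]]
force: [-10.2, -10.6, 46.3]
width: 0.001
```

```bash
cat > slope.py <<'E'
from h import *
from clips import C,R,H
import sys
for f in ['scene','side','wrist']:
    s=np.load(f'pics/{f}{sys.argv[1]}.npz'); W=pts(s); im=s['image'].astype(int)
    m=(im[...,0]>120)&(im[...,0]>1.6*im[...,1])&(im[...,2]<.6*im[...,1]+10)&(W[...,2]>.05)&(W[...,2]<.13)
    P=W[m]; q=np.c_[(P[:,:2]-C)@R,P[:,2]]
    for k,h in H.items():
        d=q[(abs(q[:,0]-h[0])<.02)&(abs(q[:,1]-h[1])<.06)]; i=(.083-np.sign(h[1])*d[:,1])
        print(f,k,[ (lo, round(float(np.median(d[(i*1000>lo)&(i*1000<lo+10),2])),4)) for lo in range(0,55,10) if ((i*1000>lo)&(i*1000<lo+10)).sum()>4])
E
python3 slope.py 15 | grep NL
```

```text
scene NL 38 x mid -0.0568 top: out -0.0469 z 0.0753 theta~0.29
side NL 91 x mid -0.0598 top: out -0.0151 z 0.0739 theta~0.69
wrist NL 3835 x mid -0.0566 top: out -0.0367 z 0.0744 theta~0.34
scene NL [(0, 0.0707), (10, 0.0713), (20, 0.0734), (30, 0.0707), (40, 0.0721)]
side NL [(0, 0.0701), (10, 0.0704), (20, 0.0705), (30, 0.0703), (40, 0.0709)]
wrist NL [(0, 0.0719), (10, 0.0716), (20, 0.0714), (30, 0.0743), (40, 0.0742)]
```

The clip is flat with the pad at z≈0.074 and firm at 46 N, so near-left is shut. Now the far-right clip.

Request:
{"method": "drive_tool", "body": {
  "steps": [
    {"claw":1,"tx":0,"ty":0,"tz":0.04,"ax":0,"ay":0,"az":0},
    {"claw":1,"tx":0.005,"ty":-0.005,"tz":0.045,"ax":0,"ay":0,"az":0},
    {"claw":1,"tx":0.02,"ty":-0.04,"tz":0.005,"ax":0,"ay":0,"az":0},
    {"claw":1,"tx":0.02,"ty":-0.04,"tz":0,"ax":0,"ay":0,"az":0},
    {"claw":1,"tx":0.02,"ty":-0.04,"tz":0,"ax":0,"ay":0,"az":0}
  ]
}}

```text
time_s: 12.15
eef_pos: [0.5808, 0.0989, 0.1279]
ee_rot: [[-0.102, 0.001, 0.995], [-0.995, -0.0, -0.102], [-0.0, -1.0, 0.001]]
force: [0.5, 1.1, -0.1]
width: -0.003
```

Request:
{"method": "drive_tool", "body": {
  "steps": [
    {"claw":1,"tx":0.02,"ty":-0.04,"tz":0,"ax":0,"ay":0,"az":0},
    {"claw":1,"tx":0.01,"ty":-0.034,"tz":0,"ax":0,"ay":0,"az":0},
    {"claw":1,"tx":0,"ty":0,"tz":-0.03,"ax":0,"ay":0,"az":0},
    {"claw":1,"tx":0,"ty":0,"tz":-0.03,"ax":0,"ay":0,"az":0},
    {"claw":1,"tx":0,"ty":0,"tz":0,"ax":0,"ay":0,"az":0}
  ]
}}

```text
time_s: 12.65
eef_pos: [0.6076, 0.0259, 0.064]
ee_rot: [[-0.103, -0.006, 0.995], [-0.995, 0.0, -0.103], [0.0, -1.0, -0.006]]
force: [0.4, -0.3, 0.6]
width: -0.0
```

```bash
python3 clips.py 16; python3 slope.py 16 | grep "\[(.*" | grep NL
```

```text
eef [0.6076 0.0259 0.064 ] case frame [ 0.0544 -0.1417] F [ 0.4 -0.3  0.6]
scene NL 122 x mid -0.0569 top: out -0.0405 z 0.0778 theta~0.38
scene NR 102 x mid -0.058 top: out 0.0153 z 0.1078 theta~1.89
scene FL 144 x mid 0.0595 top: out 0.0121 z 0.1076 theta~1.83
scene FR 41 x mid 0.0541 top: out 0.0275 z 0.1052 theta~2.13
side NL 127 x mid -0.0634 top: out -0.0344 z 0.0757 theta~0.39
side FL 40 x mid 0.0555 top: out 0.0136 z 0.1112 theta~1.84
wrist NL 301 x mid -0.0517 top: out -0.0405 z 0.0769 theta~0.36
wrist FR 2111 x mid 0.0578 top: out 0.0227 z 0.1079 theta~2.03
scene NL [(0, 0.0721), (10, 0.0718), (20, 0.0724), (30, 0.0747), (40, 0.0744)]
side NL [(0, 0.0702), (10, 0.0708), (20, 0.0706), (30, 0.0746), (40, 0.0743)]
wrist NL [(30, 0.0758), (40, 0.0755)]
```

View pics/wrist16.png

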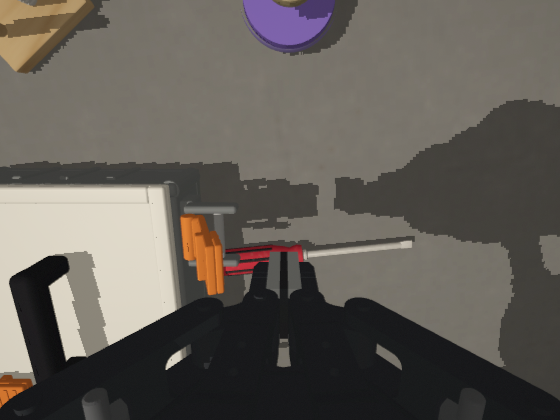

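Near-left stays shut. The far-right clip is at (205,250), left of the fingers, so I sweep it in.

Request:
{"method": "drive_tool", "body": {
  "steps": [
    {"claw":1,"tx":0.005,"ty":0.012,"tz":-0.01,"ax":0,"ay":0,"az":0},
    {"claw":1,"tx":0.001,"ty":0.012,"tz":0,"ax":0,"ay":0,"az":0},
    {"claw":1,"tx":0.001,"ty":0.012,"tz":0.001,"ax":0,"ay":0,"az":0},
    {"claw":1,"tx":0.001,"ty":0.01,"tz":0.002,"ax":0,"ay":0,"az":0},
    {"claw":1,"tx":0.001,"ty":0.008,"tz":0,"ax":0,"ay":0,"az":0}
  ]
}}

```text
time_s: 13.45
eef_pos: [0.6193, 0.0818, 0.0608]
ee_rot: [[-0.102, 0.0, 0.995], [-0.995, 0.0, -0.102], [-0.0, -1.0, 0.0]]
force: [0.0, -0.8, -0.8]
width: -0.0
```

```bash
python3 clips.py 17
```

```text
eef [0.6193 0.0818 0.0608] case frame [ 0.0604 -0.085 ] F [ 0.  -0.8 -0.8]
scene NL 122 x mid -0.0567 top: out -0.0412 z 0.0785 theta~0.39
scene NR 105 x mid -0.0576 top: out 0.0146 z 0.1075 theta~1.88
scene FL 145 x mid 0.06 top: out 0.0125 z 0.1073 theta~1.84
scene FR 98 x mid 0.0588 top: out -0.0103 z 0.1002 theta~1.31
side NL 121 x mid -0.0602 top: out -0.0366 z 0.0755 theta~0.37
side FL 38 x mid 0.0562 top: out 0.0133 z 0.1095 theta~1.84
wrist FL 244 x mid 0.0586 top: out -0.0027 z 0.0670 theta~1.11
wrist FR 1919 x mid 0.0599 top: out -0.0173 z 0.1108 theta~1.23
```

Request:
{"method": "drive_tool", "body": {
  "steps": [
    {"claw":1,"tx":0,"ty":0.007,"tz":-0.003,"ax":0,"ay":0,"az":0},
    {"claw":1,"tx":0,"ty":0.007,"tz":-0.002,"ax":0,"ay":0,"az":0},
    {"claw":1,"tx":0,"ty":0.006,"tz":-0.003,"ax":0,"ay":0,"az":0},
    {"claw":1,"tx":0,"ty":0.006,"tz":-0.004,"ax":0,"ay":0,"az":0},
    {"claw":1,"tx":0,"ty":0.005,"tz":-0.004,"ax":0,"ay":0,"az":0}
  ]
}}

```text
time_s: 14.1
eef_pos: [0.6192, 0.1119, 0.0441]
ee_rot: [[-0.103, -0.0, 0.995], [-0.995, 0.0, -0.103], [-0.0, -1.0, -0.0]]
force: [-0.3, 0.4, 0.8]
width: 0.001
```

Request:
{"method": "drive_tool", "body": {
  "steps": [
    {"claw":1,"tx":0.001,"ty":0.006,"tz":-0.004,"ax":0,"ay":0,"az":0},
    {"claw":1,"tx":0,"ty":0.001,"tz":-0.002,"ax":0,"ay":0,"az":0},
    {"claw":1,"tx":0,"ty":0,"tz":0,"ax":0,"ay":0,"az":0}
  ]
}}

```text
time_s: 14.4
eef_pos: [0.6204, 0.1183, 0.0399]
ee_rot: [[-0.102, 0.001, 0.995], [-0.995, -0.001, -0.102], [0.001, -1.0, 0.001]]
force: [-10.1, -7.7, 31.2]
width: 0.002
```

```bash
python3 clips.py 18;  python3 slope.py 18 | grep "\[(.*"
```

```text
eef [0.6204 0.1183 0.0399] case frame [ 0.0577 -0.0486] F [-10.1  -7.7  31.2]
scene NL 122 x mid -0.057 top: out -0.0398 z 0.0775 theta~0.38
scene NR 106 x mid -0.0572 top: out 0.0142 z 0.1068 theta~1.88
scene FL 133 x mid 0.0593 top: out 0.0126 z 0.1080 theta~1.83
scene FR 110 x mid 0.0587 top: out -0.0055 z 0.0745 theta~1.17
side NL 128 x mid -0.0624 top: out -0.0376 z 0.0766 theta~0.38
side FL 30 x mid 0.054 top: out 0.0136 z 0.1102 theta~1.84
wrist FL 1229 x mid 0.059 top: out 0.0008 z 0.0679 theta~1.70
wrist FR 3733 x mid 0.0585 top: out -0.0410 z 0.0748 theta~0.31
scene NL [(0, 0.0712), (10, 0.0722), (20, 0.0735), (30, 0.0759), (40, 0.0728)]
scene FL [(0, 0.0664)]
scene FR [(0, 0.0711), (10, 0.0713), (20, 0.0704), (30, 0.0722)]
side NL [(0, 0.0709), (10, 0.0708), (20, 0.0701), (30, 0.0725), (40, 0.0741)]
side FL [(0, 0.0653)]
wrist FL [(0, 0.0659)]
wrist FR [(0, 0.0719), (10, 0.0717), (20, 0.0714), (30, 0.0744), (40, 0.0745)]
```

View pics/wrist18.png

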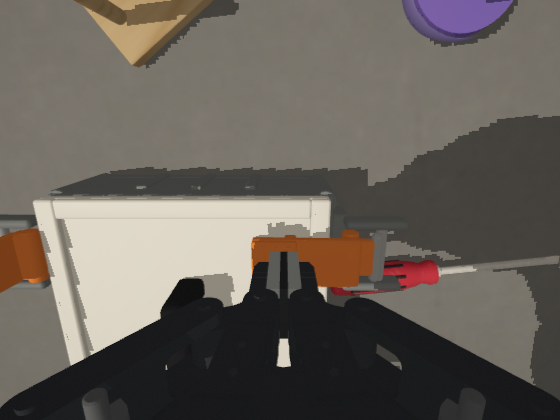

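The far-right clip is flat with the pad at z 0.0744, so the diagonal pair is done. Next is the near-right clip.

Request:
{"method": "drive_tool", "body": {
  "steps": [
    {"claw":1,"tx":0,"ty":0,"tz":0.04,"ax":0,"ay":0,"az":0},
    {"claw":1,"tx":-0.005,"ty":-0.005,"tz":0.045,"ax":0,"ay":0,"az":0},
    {"claw":1,"tx":-0.03,"ty":-0.02,"tz":0.005,"ax":0,"ay":0,"az":0},
    {"claw":1,"tx":-0.035,"ty":-0.025,"tz":0,"ax":0,"ay":0,"az":0},
    {"claw":1,"tx":-0.035,"ty":-0.02,"tz":0,"ax":0,"ay":0,"az":0}
  ]
}}

```text
time_s: 15.2
eef_pos: [0.5141, 0.0481, 0.1284]
ee_rot: [[-0.102, 0.0, 0.995], [-0.995, 0.0, -0.102], [-0.0, -1.0, 0.0]]
force: [0.3, -0.6, -0.6]
width: -0.004
```

Request:
{"method": "drive_tool", "body": {
  "steps": [
    {"claw":1,"tx":-0.019,"ty":-0.008,"tz":0,"ax":0,"ay":0,"az":0},
    {"claw":1,"tx":0,"ty":0,"tz":0,"ax":0,"ay":0,"az":0},
    {"claw":1,"tx":0,"ty":0,"tz":-0.035,"ax":0,"ay":0,"az":0},
    {"claw":1,"tx":0,"ty":0,"tz":-0.035,"ax":0,"ay":0,"az":0},
    {"claw":1,"tx":0,"ty":0,"tz":0,"ax":0,"ay":0,"az":0}
  ]
}}

```text
time_s: 15.7
eef_pos: [0.4946, 0.041, 0.0553]
ee_rot: [[-0.102, -0.006, 0.995], [-0.995, 0.0, -0.102], [0.0, -1.0, -0.006]]
force: [-0.0, 0.7, 0.6]
width: -0.0
```

```bash
python3 clips.py 19;  python3 slope.py 19 | grep "\[(.*"
```

```text
eef [0.4946 0.041  0.0553] case frame [-0.0595 -0.1384] F [-0.   0.7  0.6]
scene NL 73 x mid -0.0607 top: out -0.0404 z 0.0782 theta~0.39
scene NR 35 x mid -0.0638 top: out 0.0153 z 0.1050 theta~1.91
scene FR 155 x mid 0.0582 top: out -0.0302 z 0.0766 theta~0.46
side NL 126 x mid -0.0613 top: out -0.0366 z 0.0754 theta~0.36
side FL 40 x mid 0.0545 top: out 0.0143 z 0.1130 theta~1.84
side FR 14 x mid 0.0551 top: out -0.0379 z 0.0768 theta~0.38
wrist NR 2031 x mid -0.0566 top: out 0.0119 z 0.1123 theta~1.80
wrist FR 6248 x mid 0.0545 top: out -0.0379 z 0.0762 theta~0.37
scene NL [(0, 0.0713), (10, 0.0713), (20, 0.0733), (30, 0.0753), (40, 0.0743)]
scene FR [(0, 0.0713), (10, 0.0716), (20, 0.0722), (30, 0.0752), (40, 0.0741)]
side NL [(0, 0.0693), (10, 0.0709), (20, 0.0707), (30, 0.0741), (40, 0.0741)]
side FL [(0, 0.064)]
side FR [(30, 0.0741), (40, 0.0764)]
wrist NR [(0, 0.0663)]
wrist FR [(0, 0.0719), (10, 0.0718), (20, 0.0721), (30, 0.0756), (40, 0.0754)]
```

View pics/wrist19.png

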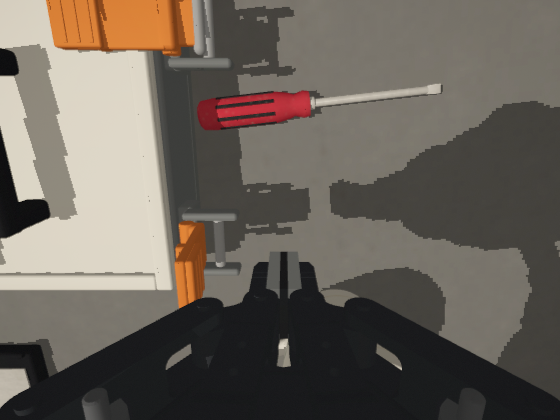

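Near-left and far-right stay shut. The near-right clip is at (190,262), left of the fingers, so I sweep it in.

Request:
{"method": "drive_tool", "body": {
  "steps": [
    {"claw":1,"tx":0.002,"ty":0.012,"tz":0,"ax":0,"ay":0,"az":0},
    {"claw":1,"tx":0.001,"ty":0.012,"tz":0,"ax":0,"ay":0,"az":0},
    {"claw":1,"tx":0.001,"ty":0.012,"tz":0,"ax":0,"ay":0,"az":0},
    {"claw":1,"tx":0.001,"ty":0.01,"tz":0,"ax":0,"ay":0,"az":0},
    {"claw":1,"tx":0.001,"ty":0.006,"tz":0,"ax":0,"ay":0,"az":0}
  ]
}}

```text
time_s: 16.5
eef_pos: [0.5022, 0.0937, 0.0584]
ee_rot: [[-0.101, -0.0, 0.995], [-0.995, -0.0, -0.101], [0.0, -1.0, -0.0]]
force: [-0.5, -1.9, -1.0]
width: 0.001
```

```bash
python3 clips.py 20 | egrep "eef|NR"
```

```text
eef [0.5022 0.0937 0.0584] case frame [-0.0574 -0.0851] F [-0.5 -1.9 -1. ]
scene NR 79 x mid -0.0569 top: out -0.0065 z 0.0915 theta~1.36
wrist NR 2269 x mid -0.0567 top: out -0.0183 z 0.1105 theta~1.21
```

Request:
{"method": "drive_tool", "body": {
  "steps": [
    {"claw":1,"tx":0,"ty":0.007,"tz":-0.001,"ax":0,"ay":0,"az":0},
    {"claw":1,"tx":0.001,"ty":0.007,"tz":-0.002,"ax":0,"ay":0,"az":0},
    {"claw":1,"tx":0.001,"ty":0.006,"tz":-0.003,"ax":0,"ay":0,"az":0},
    {"claw":1,"tx":0,"ty":0.006,"tz":-0.004,"ax":0,"ay":0,"az":0},
    {"claw":1,"tx":0,"ty":0.005,"tz":-0.004,"ax":0,"ay":0,"az":0}
  ]
}}

```text
time_s: 17.15
eef_pos: [0.5044, 0.124, 0.0441]
ee_rot: [[-0.103, 0.0, 0.995], [-0.995, 0.0, -0.103], [-0.0, -1.0, 0.0]]
force: [0.0, 0.5, -0.1]
width: 0.001
```

Request:
{"method": "drive_tool", "body": {
  "steps": [
    {"claw":1,"tx":0.001,"ty":0.006,"tz":-0.004,"ax":0,"ay":0,"az":0},
    {"claw":1,"tx":0,"ty":0.001,"tz":-0.002,"ax":0,"ay":0,"az":0},
    {"claw":1,"tx":0,"ty":0,"tz":0,"ax":0,"ay":0,"az":0}
  ]
}}

```text
time_s: 17.45
eef_pos: [0.5053, 0.1299, 0.0397]
ee_rot: [[-0.102, 0.001, 0.995], [-0.995, -0.001, -0.102], [0.001, -1.0, 0.001]]
force: [-9.8, -13.9, 40.3]
width: -0.006
```

```bash
python3 clips.py 21 |grep eef;  python3 slope.py 21 | grep "\[(.*"
```

```text
eef [0.5053 0.1299 0.0397] case frame [-0.058  -0.0488] F [ -9.8 -13.9  40.3]
scene NL [(0, 0.0712), (10, 0.0701), (20, 0.0744), (30, 0.0752), (40, 0.0741)]
scene NR [(0, 0.0716), (10, 0.0718), (20, 0.0713), (30, 0.0722)]
scene FL [(0, 0.0662)]
scene FR [(0, 0.0721), (10, 0.0723), (20, 0.0725), (30, 0.0753), (40, 0.0737)]
side NL [(0, 0.0699), (10, 0.0711), (20, 0.0722), (30, 0.075), (40, 0.0747)]
side FL [(0, 0.0646)]
wrist NL [(0, 0.072), (10, 0.0721), (20, 0.0724), (30, 0.0757), (40, 0.0754), (50, 0.0745)]
wrist NR [(0, 0.0719), (10, 0.0717), (20, 0.0714), (30, 0.0741), (40, 0.0743), (50, 0.074)]
wrist FR [(0, 0.0717), (10, 0.0718), (20, 0.0719), (30, 0.0755), (40, 0.0753)]
```

Three clips are shut. Last is the far-left clip.

Request:
{"method": "drive_tool", "body": {
  "steps": [
    {"claw":1,"tx":0,"ty":0,"tz":0.04,"ax":0,"ay":0,"az":0},
    {"claw":1,"tx":0.005,"ty":0.005,"tz":0.045,"ax":0,"ay":0,"az":0},
    {"claw":1,"tx":0.025,"ty":0.035,"tz":0.01,"ax":0,"ay":0,"az":0},
    {"claw":1,"tx":0.025,"ty":0.035,"tz":0,"ax":0,"ay":0,"az":0},
    {"claw":1,"tx":0.025,"ty":0.035,"tz":0,"ax":0,"ay":0,"az":0}
  ]
}}

```text
time_s: 18.25
eef_pos: [0.5862, 0.2423, 0.134]
ee_rot: [[-0.103, 0.001, 0.995], [-0.995, 0.001, -0.103], [-0.001, -1.0, 0.001]]
force: [1.2, 0.2, -0.5]
width: -0.0
```

Request:
{"method": "drive_tool", "body": {
  "steps": [
    {"claw":1,"tx":0.025,"ty":0.035,"tz":0,"ax":0,"ay":0,"az":0},
    {"claw":1,"tx":0.025,"ty":0.03,"tz":0,"ax":0,"ay":0,"az":0},
    {"claw":1,"tx":0.005,"ty":0.001,"tz":-0.035,"ax":0,"ay":0,"az":0},
    {"claw":1,"tx":0,"ty":0,"tz":-0.035,"ax":0,"ay":0,"az":0},
    {"claw":1,"tx":0,"ty":0,"tz":-0.006,"ax":0,"ay":0,"az":0}
  ]
}}

```text
time_s: 18.75
eef_pos: [0.6375, 0.3061, 0.0526]
ee_rot: [[-0.102, -0.007, 0.995], [-0.995, -0.002, -0.102], [0.003, -1.0, -0.006]]
force: [-0.8, -0.9, -0.3]
width: -0.001
```

```bash
python3 clips.py 22;  python3 slope.py 22 | grep "\[(.*"
```

```text
eef [0.6375 0.3061 0.0526] case frame [0.0554 0.14  ] F [-0.8 -0.9 -0.3]
scene NL 119 x mid -0.0568 top: out -0.0406 z 0.0777 theta~0.38
scene NR 162 x mid -0.0565 top: out -0.0298 z 0.0764 theta~0.46
scene FL 142 x mid 0.0599 top: out 0.0124 z 0.1060 theta~1.84
scene FR 168 x mid 0.0588 top: out -0.0288 z 0.0769 theta~0.49
side NL 46 x mid -0.0613 top: out -0.0021 z 0.0741 theta~1.41
wrist NR 22 x mid -0.0454 top: out -0.0471 z 0.0718 theta~0.22
wrist FL 1996 x mid 0.0602 top: out 0.0147 z 0.1115 theta~1.86
scene NL [(0, 0.0711), (10, 0.0713), (20, 0.0734), (30, 0.0754), (40, 0.0721)]
scene NR [(0, 0.0711), (10, 0.0711), (20, 0.0722), (30, 0.075), (40, 0.0751)]
scene FL [(0, 0.0656)]
scene FR [(0, 0.0716), (10, 0.072), (20, 0.0722), (30, 0.0745), (40, 0.0753)]
side NL [(0, 0.0705), (10, 0.072)]
wrist NR [(40, 0.07)]
wrist FL [(0, 0.0663)]
```

View pics/wrist22.png

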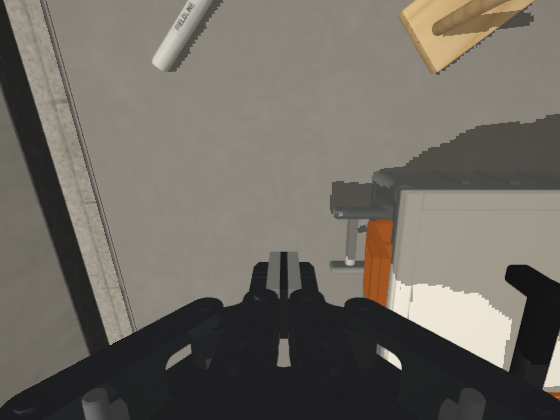

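The far-left clip is at (377,262), to the right of the fingers. I sweep it in.

Request:
{"method": "drive_tool", "body": {
  "steps": [
    {"claw":1,"tx":0.001,"ty":-0.012,"tz":0.002,"ax":0,"ay":0,"az":0},
    {"claw":1,"tx":-0.001,"ty":-0.012,"tz":0,"ax":0,"ay":0,"az":0},
    {"claw":1,"tx":-0.001,"ty":-0.012,"tz":0,"ax":0,"ay":0,"az":0},
    {"claw":1,"tx":-0.001,"ty":-0.01,"tz":0,"ax":0,"ay":0,"az":0},
    {"claw":1,"tx":-0.001,"ty":-0.006,"tz":0,"ax":0,"ay":0,"az":0}
  ]
}}

```text
time_s: 19.55
eef_pos: [0.6373, 0.253, 0.0595]
ee_rot: [[-0.104, 0.0, 0.995], [-0.995, -0.0, -0.104], [0.0, -1.0, 0.0]]
force: [1.1, 1.4, -0.1]
width: -0.003
```

```bash
python3 clips.py 23 | egrep "eef|FL"
```

```text
eef [0.6373 0.253  0.0595] case frame [0.0606 0.0872] F [ 1.1  1.4 -0.1]
scene FL 84 x mid 0.0621 top: out -0.0192 z 0.1095 theta~1.19
side FL 32 x mid 0.052 top: out -0.0107 z 0.1006 theta~1.30
wrist FL 2016 x mid 0.0606 top: out -0.0157 z 0.1113 theta~1.26
```

Request:
{"method": "drive_tool", "body": {
  "steps": [
    {"claw":1,"tx":-0.001,"ty":-0.008,"tz":-0.002,"ax":0,"ay":0,"az":0},
    {"claw":1,"tx":-0.001,"ty":-0.007,"tz":-0.002,"ax":0,"ay":0,"az":0},
    {"claw":1,"tx":-0.001,"ty":-0.007,"tz":-0.003,"ax":0,"ay":0,"az":0},
    {"claw":1,"tx":-0.001,"ty":-0.006,"tz":-0.004,"ax":0,"ay":0,"az":0},
    {"claw":1,"tx":-0.001,"ty":-0.005,"tz":-0.004,"ax":0,"ay":0,"az":0}
  ]
}}

```text
time_s: 20.2
eef_pos: [0.6323, 0.221, 0.0443]
ee_rot: [[-0.102, 0.0, 0.995], [-0.995, 0.0, -0.102], [-0.0, -1.0, 0.0]]
force: [0.7, 0.0, 0.3]
width: 0.001
```

Request:
{"method": "drive_tool", "body": {
  "steps": [
    {"claw":1,"tx":-0.001,"ty":-0.006,"tz":-0.004,"ax":0,"ay":0,"az":0},
    {"claw":1,"tx":0,"ty":-0.001,"tz":-0.002,"ax":0,"ay":0,"az":0},
    {"claw":1,"tx":0,"ty":0,"tz":0,"ax":0,"ay":0,"az":0}
  ]
}}

```text
time_s: 20.5
eef_pos: [0.6314, 0.2149, 0.04]
ee_rot: [[-0.103, 0.001, 0.995], [-0.995, 0.001, -0.103], [-0.002, -1.0, 0.001]]
force: [-7.9, 5.1, 26.2]
width: -0.003
```

```bash
python3 clips.py 24 |grep eef;  python3 slope.py 24 | grep "\[(.*"
```

```text
eef [0.6314 0.2149 0.04  ] case frame [0.0587 0.0486] F [-7.9  5.1 26.2]
scene NL [(0, 0.0713), (10, 0.0721), (20, 0.0738), (30, 0.0764), (40, 0.0733)]
scene NR [(0, 0.0707), (10, 0.0716), (20, 0.0722), (30, 0.0744), (40, 0.0749)]
scene FL [(0, 0.0711), (10, 0.071), (30, 0.0725), (40, 0.0733), (50, 0.0731)]
scene FR [(0, 0.0716), (10, 0.0715), (20, 0.0721), (30, 0.075), (40, 0.0742)]
side NL [(0, 0.0704), (10, 0.0714), (20, 0.0716), (30, 0.0754), (40, 0.0741)]
side FL [(0, 0.0697), (10, 0.0711), (20, 0.07), (30, 0.0709)]
wrist FL [(0, 0.0719), (10, 0.0718), (20, 0.0715), (30, 0.0743), (40, 0.0746)]
wrist FR [(0, 0.0718), (10, 0.0719), (20, 0.0721), (30, 0.0757), (40, 0.0754), (50, 0.0726)]
```

All four clips read shut. I retreat and check.

Request:
{"method": "drive_tool", "body": {
  "steps": [
    {"claw":1,"tx":0,"ty":0,"tz":0.04,"ax":0,"ay":0,"az":0},
    {"claw":1,"tx":-0.02,"ty":-0.01,"tz":0.045,"ax":0,"ay":0,"az":0},
    {"claw":1,"tx":-0.035,"ty":-0.015,"tz":0.04,"ax":0,"ay":0,"az":0},
    {"claw":1,"tx":-0.03,"ty":-0.015,"tz":0.04,"ax":0,"ay":0,"az":0},
    {"claw":1,"tx":0,"ty":0,"tz":0,"ax":0,"ay":0,"az":0}
  ]
}}

```text
time_s: 21.3
eef_pos: [0.5498, 0.1753, 0.2022]
ee_rot: [[-0.103, 0.005, 0.995], [-0.995, 0.0, -0.103], [-0.001, -1.0, 0.005]]
force: [1.6, -0.5, -0.2]
width: 0.001
```

```bash
python3 clips.py 25 |grep eef;  python3 slope.py 25 | grep "\[(.*"; python3 - <<'E'
from h import *
W=pts(np.load('pics/scene25.npz'));z=W[...,2]
U,V=np.meshgrid(np.arange(560),np.arange(420))
for nm,b,zm in [('mug',(193,237,205,258),.02),('screw',(262,300,193,245),.004),('lamp',(326,356,173,206),.015),('dowel',(298,328,118,164),.015)]:
    m=(U>=b[0])&(U<=b[1])&(V>=b[2])&(V<=b[3])&(z>zm); P=W[m]; print(nm,np.round(np.percentile(P,2,axis=0),3),np.round(np.percentile(P,98,axis=0),3))
E
```

```text
eef [0.5498 0.1753 0.2022] case frame [-0.0184  0.0009] F [ 1.6 -0.5 -0.2]
scene NL [(0, 0.0715), (10, 0.0709), (20, 0.0724), (30, 0.0762), (40, 0.0741)]
scene NR [(0, 0.0712), (10, 0.0717), (20, 0.0719), (30, 0.0744), (40, 0.0746)]
scene FL [(0, 0.0725), (10, 0.0724), (20, 0.0735), (30, 0.0758), (40, 0.0737), (50, 0.0758)]
scene FR [(0, 0.0713), (10, 0.0712), (20, 0.0716), (30, 0.0756), (40, 0.0742)]
side NL [(0, 0.0711), (10, 0.0709), (20, 0.0712), (30, 0.0751), (40, 0.0742)]
side FL [(0, 0.0695), (10, 0.0719), (20, 0.0712), (30, 0.0737), (40, 0.0733)]
wrist NL [(0, 0.0721), (10, 0.0721), (20, 0.0725), (30, 0.0759), (40, 0.0756)]
wrist NR [(0, 0.0721), (10, 0.072), (20, 0.0722), (30, 0.0756), (40, 0.0756), (50, 0.0747)]
wrist FL [(0, 0.0719), (10, 0.0718), (20, 0.0722), (30, 0.0757), (40, 0.0756)]
wrist FR [(0, 0.0718), (10, 0.0718), (20, 0.072), (30, 0.0756), (40, 0.0753), (50, 0.0734)]
mug [ 0.354 -0.034  0.026] [0.437 0.067 0.097]
screw [ 0.519 -0.063  0.004] [0.634 0.097 0.024]
lamp [ 0.724 -0.02   0.017] [0.777 0.032 0.068]
dowel [0.75  0.153 0.015] [0.783 0.201 0.117]
```

View pics/wrist25.png

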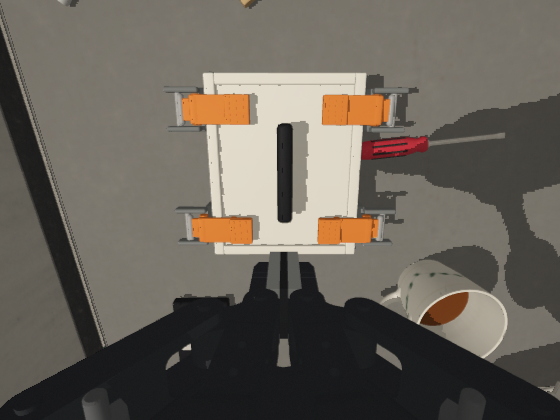

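View pics/scene25.png

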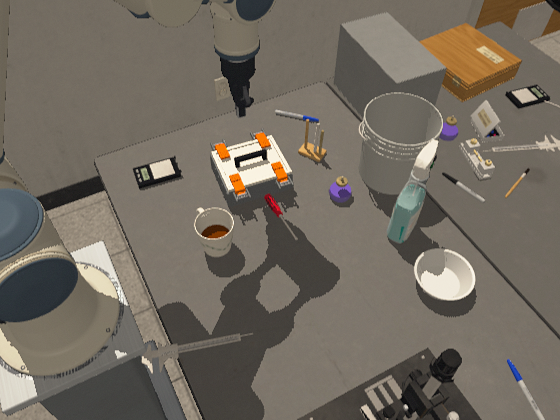

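All four clips lie flat over the lid's rim, at (220,108), (355,108), (222,230) and (350,230) in the wrist view. The bystanders are in place and the gripper is clear.

```bash
python3 -c "
from rig import manip; print(manip.hand_in())"
```

```text
the job is handed in; nothing more can be done
None
```

I put the lid on the case and seated it, then snapped the clips shut in opposite-corner order: near-left, far-right, near-right, far-left. I handed in at about 21.5 s; no verdict is reported.

- **First grip missed:** it closed above the handle. All three cameras put the shut fingertips about 36 mm higher than the TCP position the robot reports. I allowed for this from then on; the lid had not moved.
- **Lid:** after release the plate top read 0.063 m, against 0.062 m expected, and it was level to about 0.003 rad. I did not re-measure its sideways position, which was limited by the 5 mm play. The rectangle fits to the lid near the case were spoiled by case pixels and shadow. I relied on the gripper position, plate height and pictures instead.
- **Clips:** all four lie flat, with the pads at 0.074 to 0.076 m (0.0745 m when shut). Each held firm when pressed with 26 to 46 N.
- **Bystanders:** the mug, lamp and peg stand are within sensor noise (at most about 7 mm) of where they started, and the screwdriver reads within about 6 mm. I checked the scale only by eye, and it looks unmoved.
- **Gripper:** it finished about 14 cm clear above the lid, touching nothing.

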